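Set up and clamp a measuring pallet

TASK

Set up the pallet of the optical measuring machine. Release the blue dust plug from the bayonet mount in its middle (push, quarter turn anticlockwise) and park it in the yellow stand; put every taper post from the rack in a socket of its own and tap it down until its blue-rimmed sleeve is flush with the pallet and locked; only when all posts are locked, fit the orange clamp knob in the mount: push it in against the spring, turn it a quarter clockwise, let it click home. Do not disturb the bottle, the well tray or the ball standard.

Things in the scene. Friction and masses are not known exactly. Their poses are not given: they have to be found in the camera images.
- post0_center (a point): taper post, upright, 79 mm high, 0.18 kg (2 to 4 are present; None at the start = absent). Point on its axis, 39.5 mm above its foot; z up the axis. Steel taper shank 16 mm diameter at the foot, 25 mm at 40 mm; dark flange 34 mm diameter, 40 to 45 mm above the foot; flat-topped brass head, 26 mm diameter, 45 to 79 mm: grip here. Hangs by its flange in the rack.
- post1_center (a point): taper post, upright, 79 mm high, 0.18 kg (2 to 4 are present; None at the start = absent). Point on its axis, 39.5 mm above its foot; z up the axis. Steel taper shank 16 mm diameter at the foot, 25 mm at 40 mm; dark flange 34 mm diameter, 40 to 45 mm above the foot; flat-topped brass head, 26 mm diameter, 45 to 79 mm: grip here. Hangs by its flange in the rack.
- post2_center (a point): taper post, upright, 79 mm high, 0.18 kg (2 to 4 are present; None at the start = absent). Point on its axis, 39.5 mm above its foot; z up the axis. Steel taper shank 16 mm diameter at the foot, 25 mm at 40 mm; dark flange 34 mm diameter, 40 to 45 mm above the foot; flat-topped brass head, 26 mm diameter, 45 to 79 mm: grip here. Hangs by its flange in the rack.
- post3_center (a point): taper post, upright, 79 mm high, 0.18 kg (2 to 4 are present; None at the start = absent). Point on its axis, 39.5 mm above its foot; z up the axis. Steel taper shank 16 mm diameter at the foot, 25 mm at 40 mm; dark flange 34 mm diameter, 40 to 45 mm above the foot; flat-topped brass head, 26 mm diameter, 45 to 79 mm: grip here. Hangs by its flange in the rack.
- socket0_place (a point): fixed point on the axis of a taper socket, level with the pallet's top; z up. Any post fits any of the four sockets. In it is a steel sleeve with blue rim 38 mm across; tapering eight-sided bore 24 mm across at the mouth. A post just set in has its half-way point about 8 mm above the pallet's top, driven home about 2 mm; its flange never touches the sleeve.
- socket0 (a joint): how far this socket's taper sleeve is driven down (m): 0 as found, rim 6 mm above the pallet's top; 0.006 at its stop, rim flush, taper locked. It takes about 10 N of push or taps on the post's top to move, and stays where it is driven.
- socket1_place (a point): fixed point on the axis of a taper socket, level with the pallet's top; z up. Any post fits any of the four sockets. In it is a steel sleeve with blue rim 38 mm across; tapering eight-sided bore 24 mm across at the mouth. A post just set in has its half-way point about 8 mm above the pallet's top, driven home about 2 mm; its flange never touches the sleeve.
- socket1 (a joint): how far this socket's taper sleeve is driven down (m): 0 as found, rim 6 mm above the pallet's top; 0.006 at its stop, rim flush, taper locked. It takes about 10 N of push or taps on the post's top to move, and stays where it is driven.
- socket2_place (a point): fixed point on the axis of a taper socket, level with the pallet's top; z up. Any post fits any of the four sockets. In it is a steel sleeve with blue rim 38 mm across; tapering eight-sided bore 24 mm across at the mouth. A post just set in has its half-way point about 8 mm above the pallet's top, driven home about 2 mm; its flange never touches the sleeve.
- socket2 (a joint): how far this socket's taper sleeve is driven down (m): 0 as found, rim 6 mm above the pallet's top; 0.006 at its stop, rim flush, taper locked. It takes about 10 N of push or taps on the post's top to move, and stays where it is driven.
- socket3_place (a point): fixed point on the axis of a taper socket, level with the pallet's top; z up. Any post fits any of the four sockets. In it is a steel sleeve with blue rim 38 mm across; tapering eight-sided bore 24 mm across at the mouth. A post just set in has its half-way point about 8 mm above the pallet's top, driven home about 2 mm; its flange never touches the sleeve.
- socket3 (a joint): how far this socket's taper sleeve is driven down (m): 0 as found, rim 6 mm above the pallet's top; 0.006 at its stop, rim flush, taper locked. It takes about 10 N of push or taps on the post's top to move, and stays where it is driven.
- pallet: fixed aluminium block 190 x 190 x 55 mm, origin at the centre of its underside, z up. Bayonet mount in the middle of its top; the four sockets 58 mm either way along its x and 65 mm along its y from there.
- mount (a point): centre of the bayonet mouth, level with the pallet's top, 55 mm above the table; axes as the pallet's. Round throat 28 mm across with two entry slots along +x and -x (yellow marks), 12 mm wide, to 21.5 mm from the centre. The roof around it is 8 mm thick; lugs below it can turn a quarter clockwise seen from above to a stop just beyond; the other way is blocked. Let go there, they rise 4 mm into notches.
- plunger (a joint): brass spring plunger in the bayonet mouth, pressed down by the knob's foot (m): 0 at rest, its top 5 mm below the pallet's top; about 0.005 with the knob clicked home; 0.0105 (11 N) with the knob pushed right down, disc on the pallet, free to turn.
- knob_center (a point): bayonet clamp knob, in its stand, 49.5 mm high, 0.16 kg. Point on its axis, 24.75 mm above its foot; z up, x along grip bar and lugs. Stem 24 mm diameter, 15.5 mm long; lugs at its foot form a bar 38 (x) x 8 x 6 mm; grey disc 50 mm diameter, 15.5 to 23.5 mm up; orange grip bar 46 (x) x 14 mm, 23.5 to 49.5 mm up. A half turn leaves it the same.
- knob_top (a point): centre of the top of the knob's grip bar, 49.5 mm above its foot. Above the pallet's top it stands about 45 mm with the knob resting in the entry slots on the plunger, 34 mm fully pushed, about 40 mm clicked home with the bar along the pallet's y.
- rack: fixed grey post rack, 144 x 144 x 50 mm, origin at the centre of its underside; four holes 36 mm either way from its centre along its x and y, from which the posts hang.
- plug_center (a point): dust plug: same shape, size and weight as the clamp knob, but blue grip bar and white disc. Point on its axis, 24.75 mm above its foot; z up, x along grip bar and lugs. At the start it is locked in the bayonet mount, bar along the pallet's y, this point 14.75 mm above the pallet's top. It comes out by pushing it down about 5 mm, a quarter turn anticlockwise seen from above, and lifting.
- plug_stand: loose yellow stand for the dust plug, empty at the start, 80 x 80 x 22 mm, 0.6 kg, square pocket 44 x 44 mm in its top, 17 mm deep; origin at the centre of its underside. Stem and lugs go into the pocket and the disc rests on the rim: the half-way point of knob or plug is then 31 mm above the table.
- knob_stand: loose grey stand in which the clamp knob waits at the start, 80 x 80 x 22 mm, 0.6 kg, square pocket 44 x 44 mm in its top, 17 mm deep; origin at the centre of its underside. Stem and lugs go into the pocket and the disc rests on the rim: the half-way point of knob or plug is then 31 mm above the table.
- fluid: bystander: white bottle of lens fluid, 44 mm diameter, 110 mm high, origin at its underside
- well_tray: bystander: flat black well tray 85 x 125 x 14 mm, origin at its underside
- ball_standard: bystander: white reference ball on a stem and round dark foot 52 mm diameter, 76 mm high in all, origin at its underside

How it is judged (in metres and radians):
On the way, in this order (a step that is already met when the one before it is completed fails the run):
1. every post present stands in a socket of its own, driven home and locked (((horizontal distance between post0_center and socket0_place below 0.004 m and z of post0_center in the frame of mount between -0.004 and 0.0055 m and angle between post0_center's own z axis and vertical below 0.06 rad and value of joint socket0 above 0.0045 m) or (horizontal distance between post0_center and socket1_place below 0.004 m and z of post0_center in the frame of mount between -0.004 and 0.0055 m and angle between post0_center's own z axis and vertical below 0.06 rad and value of joint socket1 above 0.0045 m) or (horizontal distance between post0_center and socket2_place below 0.004 m and z of post0_center in the frame of mount between -0.004 and 0.0055 m and angle between post0_center's own z axis and vertical below 0.06 rad and value of joint socket2 above 0.0045 m) or (horizontal distance between post0_center and socket3_place below 0.004 m and z of post0_center in the frame of mount between -0.004 and 0.0055 m and angle between post0_center's own z axis and vertical below 0.06 rad and value of joint socket3 above 0.0045 m)) and ((horizontal distance between post1_center and socket0_place below 0.004 m and z of post1_center in the frame of mount between -0.004 and 0.0055 m and angle between post1_center's own z axis and vertical below 0.06 rad and value of joint socket0 above 0.0045 m) or (horizontal distance between post1_center and socket1_place below 0.004 m and z of post1_center in the frame of mount between -0.004 and 0.0055 m and angle between post1_center's own z axis and vertical below 0.06 rad and value of joint socket1 above 0.0045 m) or (horizontal distance between post1_center and socket2_place below 0.004 m and z of post1_center in the frame of mount between -0.004 and 0.0055 m and angle between post1_center's own z axis and vertical below 0.06 rad and value of joint socket2 above 0.0045 m) or (horizontal distance between post1_center and socket3_place below 0.004 m and z of post1_center in the frame of mount between -0.004 and 0.0055 m and angle between post1_center's own z axis and vertical below 0.06 rad and value of joint socket3 above 0.0045 m)) and ((horizontal distance between post2_center and socket0_place below 0.004 m and z of post2_center in the frame of mount between -0.004 and 0.0055 m and angle between post2_center's own z axis and vertical below 0.06 rad and value of joint socket0 above 0.0045 m) or (horizontal distance between post2_center and socket1_place below 0.004 m and z of post2_center in the frame of mount between -0.004 and 0.0055 m and angle between post2_center's own z axis and vertical below 0.06 rad and value of joint socket1 above 0.0045 m) or (horizontal distance between post2_center and socket2_place below 0.004 m and z of post2_center in the frame of mount between -0.004 and 0.0055 m and angle between post2_center's own z axis and vertical below 0.06 rad and value of joint socket2 above 0.0045 m) or (horizontal distance between post2_center and socket3_place below 0.004 m and z of post2_center in the frame of mount between -0.004 and 0.0055 m and angle between post2_center's own z axis and vertical below 0.06 rad and value of joint socket3 above 0.0045 m)) and ((horizontal distance between post3_center and socket0_place below 0.004 m and z of post3_center in the frame of mount between -0.004 and 0.0055 m and angle between post3_center's own z axis and vertical below 0.06 rad and value of joint socket0 above 0.0045 m) or (horizontal distance between post3_center and socket1_place below 0.004 m and z of post3_center in the frame of mount between -0.004 and 0.0055 m and angle between post3_center's own z axis and vertical below 0.06 rad and value of joint socket1 above 0.0045 m) or (horizontal distance between post3_center and socket2_place below 0.004 m and z of post3_center in the frame of mount between -0.004 and 0.0055 m and angle between post3_center's own z axis and vertical below 0.06 rad and value of joint socket2 above 0.0045 m) or (horizontal distance between post3_center and socket3_place below 0.004 m and z of post3_center in the frame of mount between -0.004 and 0.0055 m and angle between post3_center's own z axis and vertical below 0.06 rad and value of joint socket3 above 0.0045 m))), for 0.3 s.
2. the clamp knob is clicked home in the pallet's bayonet mount (horizontal distance between knob_center and mount below 0.004 m and z of knob_center in the frame of mount between 0.0125 and 0.017 m and angle between the x axis of knob_center and the y axis of mount, either way round below 0.2 rad and angle between knob_center's own z axis and vertical below 0.08 rad), for 0.2 s.
At the end, for the whole second after the job is handed in: posts upright (0.06 rad) on socket axes (4 mm), centres under 5.5 mm over the pallet's top, sleeves down 4.5 mm or more; knob on the mount (4 mm), bar along the pallet's y (0.2 rad), centre 12.5-17 mm over its top; plug in its stand (8 mm, centre under 36 mm over the foot); at rest (all of step 1 and all of step 2 and horizontal distance between plug_center and plug_stand below 0.008 m and z of plug_center in the frame of plug_stand below 0.036 m and angle between plug_center's own z axis and vertical below 0.15 rad and linear speed of each of knob, plug, post0, post1, post2, post3 below 0.02 m/s); the robot touches nothing.
It fails at once if the fluid is moved more than 2 cm or tipped (distance of fluid from where it was at the start of the episode above 0.02 m or angle between fluid's own z axis and vertical above 0.3 rad).
It fails at once if the well tray is moved more than 2 cm or tipped (distance of well_tray from where it was at the start of the episode above 0.02 m or angle between well_tray's own z axis and vertical above 0.3 rad).
It fails at once if the ball standard is moved more than 2 cm or tipped (distance of ball_standard from where it was at the start of the episode above 0.02 m or angle between ball_standard's own z axis and vertical above 0.3 rad).
Of post0, post1, post2, post3 only 2 to 4 are there at a start; the rules pass over those that are not, and their reading is None.
At some moment in a run one of knob_stand, plug_stand may be knocked a few centimetres aside while the robot is not near it.
It also fails if it takes over 210 s, if anything falls off the work surface, if the arm or the gripper's body presses on something with over 40 N, if the wrist force passes 120 N, or if a joint passes its speed limit or range.

ROBOT

A 6-joint arm with a two-finger parallel gripper is mounted at the origin on the work surface. World frame = base frame: x ahead of the robot, y to its left, z up, the work surface at z = 0. Lengths are in m, angles in degrees, forces in N, time in s.
With the tool pointing down it reaches from about 0.375 to 0.9 m from the base axis. Payload 3.1 kg.
Tool frame: the origin (TCP) lies on the centre line of the jaws, within the pads' length; the fingertips stand 17 mm ahead of it and the grasp point (between the pads) lies 2 mm behind it; y points along the fingers, x is the direction in which the jaws open and shut, and the axes are right-handed (so a half turn about y gives the same grasp; the last joint's range is limited). The gripper opens to 87 mm and grips with 3 to 60 N. Pads are 19 mm wide; open, the fingers measure 117 mm over their backs; the gripper's body (75 mm by 190 mm) begins 51 mm behind the grasp point.
Start: joints at [-74.8, 30.224, 82.088, -0, 67.689, -10.227], TCP at [0.268, -0.564, 0.24] pointing down, gripper open.
Joint ranges: [-176.69, 176.69], [-43.24, 126.21], [12.49, 139.97], [-82, 262], [0, 151.66], [-163.58, 163.58]. Speed limits (degrees/s): [159.86, 159.86, 180, 180, 180, 180].

INTERFACE

Orientations are given as a 3x3 rotation matrix whose columns are the frame's x, y, z axes.
In Python, from rig import read_state, capture, camera_info, hand_in, trace, tip_of gives the robot as it stands.
- The arm moves only by the tool jog_arm, never from a script. Its argument "steps" is a list of rows, each an object with "fingers": the opening in per cent of the stroke, from 0 (shut) to 100 (fully open); "delta_pos": the shift along the world's x, y, z in mm, a list of three; "turn": the turn about the world's z in degrees. A call has 1 to 20 rows; each row is the pose to reach, as a shift and turn from the pose commanded when the call began; what a row does not reach only later rows make up. A row lasts 1/12 s, in which the tool goes at most 41.7 mm and 7.16 degrees, less where a joint would pass 70% of its speed; a pose out of reach is approached as far as the arm can. A call with a gripper value outside its range is refused whole. The fingers move at their own pace and stop on an object; the grip force is fixed at half the most. Time passes only in rows, so rows that repeat a pose let the fingers close. It gives the time, the measured TCP pose, the force and the opening at its end, in the units of the state.
- read_state(): the state, without advancing time (a new reading comes with each control period).
- capture(name): name is "scene" or "side" or "wrist"; returns the picture (400x640x3 uint8, red, green, blue); there is no depth.
- camera_info(name): a dict with "fov_y" (degrees; the focal length in pixels is half the picture's height over the tangent of half this angle, whatever the lens; pixels are square), "cx", "cy" (the principal point, pixels), "view" (4x4, takes a point from world to camera coordinates); the wrist camera has in their place "tool_from_camera" (4x4, takes a point from camera to tool coordinates, whose origin is the TCP and whose axes are the tool frame's). Camera axes: x right, y down, z forward; pixel columns grow to the right and rows downward; lengths in m; the calibration is good to about 2 mm. A picture is of the moment at which its call begins: read the wrist's pose just before it. camera_info takes no time and is no camera call.
- hand_in(): hands the job in, once; it reports no verdict.
Trained networks look in the newest picture that a camera, given by its name, has taken for a name from the list of things; names that differ only in an ending like _2 or _b are one class to them, and where a whole thing is asked for, a point or a joint stands for the part that bears it (a point fixed in the world has none). Each returns a list of dicts, best first, with "confidence" (0 to 1); they miss things now and then, are a little off and sometimes report something else, mostly with a low value. They report only what shows in the picture. A call takes as long as a camera call.
- trace(target, camera): "mask" (400x640 bool, what is visible of it).
- tip_of(target, camera): "position" ([x, y, z] in m, in world coordinates, good to about 4 mm: a listed point, or the origin of a listed thing).
The state is a dict: "time_s": time; "joint_positions": joint angles; "qvel": joint speeds; "tau": joint torques, N m; "position": TCP position; "tcp_rot": TCP orientation; "force": force on the tool from outside, world axes, zero at the start; "moment": the same for the moment, N m; "opening": opening from 0.0 (shut) to 1.0 (fully open).
Only numpy, scipy, OpenCV 4.12 (cv2) and the standard library are available. Lean on these libraries where they do the work, as an engineer would, in place of code of your own. Each camera call takes 0.05 s, during which the arm holds its last target.

## Working session

There is one attempt and no reset: what is moved stays moved. The work goes in short steps, Python scripts to look and compute and a tool call to move; the robot and the scene stay as the last step left them, time stands still between calls to the robot, and variables do not carry over. Pictures are saved under pics/ and viewed, and the job is handed in when it is done.

Besides the shell and the picture viewer there is one more tool, called after ">>>" as name([rows], argument=value, ...), one row to a line, values as JSON. jog_arm: Moves the arm, as the interface text tells. Its arguments: {"type":"object","properties":{"steps":{"type":"array","items":{"type":"object","properties":{"fingers":{"type":"number"},"delta_pos":{"type":"array","items":{"type":"number"}},"turn":{"type":"number"}}}}},"required":["steps"]}

```bash
ls; mkdir -p pics; cat > h.py <<'E'
import numpy as np, cv2
from rig import *
def save(cam,name):
    im=capture(cam); cv2.imwrite(f'pics/{name}.png',cv2.cvtColor(im,cv2.COLOR_RGB2BGR)); return im
E
python3 - <<'E'
from h import *
np.set_printoptions(precision=4,suppress=True)
s=read_state();print(s)
for c in ['scene','side','wrist']:
    save(c,c+'0');print(c,camera_info(c))
for n in ['post0_center','pallet','mount','knob_center','plug_center','plug_stand','knob_stand','rack','fluid','well_tray','ball_standard','socket0_place']:
    for c in ['scene','side']:
        print(n,c,[(np.round(d['position'],4),round(d['confidence'],2)) for d in tip_of(n,c)])
E
```

```text
pics
{'time_s': 0.0, 'joint_positions': array([-74.8005,  30.2795,  82.1556,  -0.0013,  67.6877, -10.2284]), 'qvel': array([ 0.0532,  0.0501, -0.0877,  0.0583,  0.1139,  0.0135]), 'tau': array([ -0.0005, -44.0041, -17.6593,   0.0632,   0.0583,  -0.0002]), 'position': array([ 0.2682, -0.5638,  0.2386]), 'tcp_rot': array([[ 0.4294, -0.0006,  0.9031],
       [-0.9031,  0.0021,  0.4294],
       [-0.0021, -1.    ,  0.0004]]), 'force': array([ 0.2381,  0.8172, -0.4315]), 'moment': array([-0.0288,  0.0462, -0.0396]), 'opening': 0.9993120215786078}
scene {'fov_y': 51.85025451992408, 'cx': 320.2548621458013, 'cy': 195.09271865396266, 'view': array([[-0.5125,  0.8586,  0.0101,  0.3022],
       [ 0.6232,  0.38  , -0.6835, -0.313 ],
       [-0.5907, -0.3441, -0.7299,  1.2589],
       [ 0.    ,  0.    ,  0.    ,  1.    ]])}
side {'fov_y': 57.66639150193999, 'cx': 317.778225464638, 'cy': 200.8298414225339, 'view': array([[ 0.9157, -0.4017, -0.0112, -0.5574],
       [-0.2613, -0.5741, -0.776 ,  0.2032],
       [ 0.3053,  0.7135, -0.6306,  0.6803],
       [ 0.    ,  0.    ,  0.    ,  1.    ]])}
wris
[... 1258 characters left out ...]
0.5133, -0.233 , -0.0004]), 0.61)]
rack side [(array([ 0.5152, -0.2369,  0.0024]), 0.9)]
fluid scene [(array([ 0.7756, -0.0251,  0.0007]), 0.62), (array([ 0.5543, -0.2646,  0.0481]), 0.5)]
fluid side [(array([ 0.7775, -0.0239,  0.0018]), 0.82), (array([ 0.4747, -0.2678,  0.0463]), 0.62)]
well_tray scene [(array([0.7539, 0.123 , 0.0012]), 0.87)]
well_tray side [(array([ 0.7507,  0.1219, -0.0005]), 0.85)]
ball_standard scene [(array([ 0.7479, -0.1593, -0.0018]), 0.6)]
ball_standard side [(array([ 0.7465, -0.1558,  0.0018]), 0.7), (array([ 0.7529,  0.1224, -0.0024]), 0.45)]
socket0_place scene [(array([0.4429, 0.1416, 0.0525]), 0.86)]
socket0_place side [(array([0.4436, 0.142 , 0.057 ]), 0.76)]
```

View pics/scene0.png

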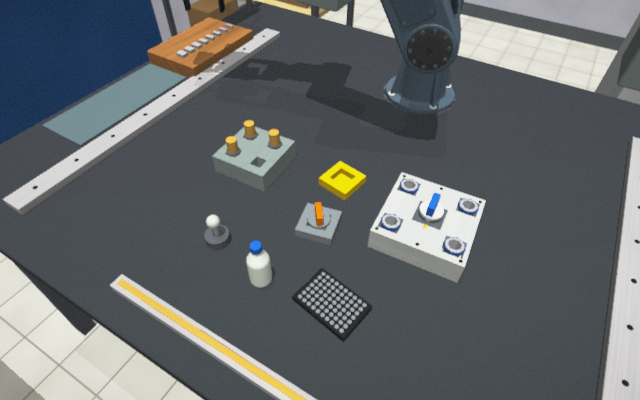

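View pics/side0.png

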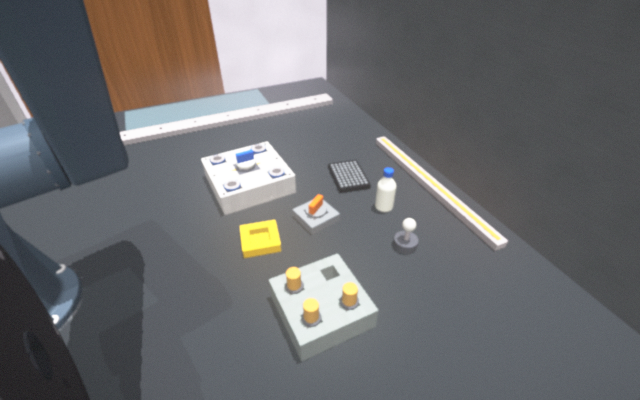

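View pics/wrist0.png

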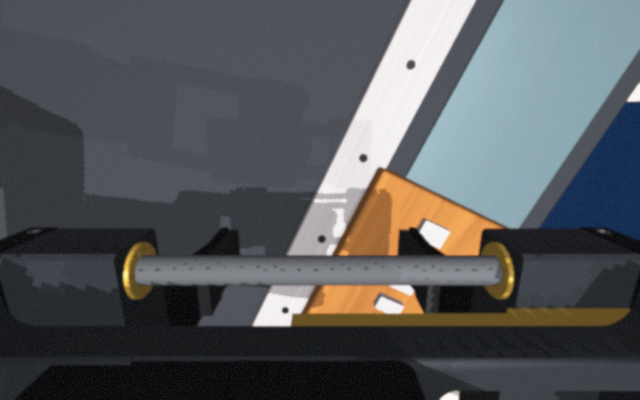

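Three posts are in the rack, at about (250,130), (275,138) and (232,145) in the scene view. The plug is in the pallet and both stands are visible. I'll look from above with the wrist camera next.

>>> jog_arm([
  {"delta_pos": [10,15,10],"fingers": 100,"turn": 0},
  {"delta_pos": [30,50,30],"fingers": 100},
  {"delta_pos": [50,85,50],"fingers": 100},
  {"delta_pos": [70,120,70],"fingers": 100},
  {"delta_pos": [90,155,90],"fingers": 100},
  {"delta_pos": [110,190,100],"fingers": 100},
  {"delta_pos": [130,225,100],"fingers": 100},
  {"delta_pos": [150,255,100],"fingers": 100},
  {"delta_pos": [160,280,100],"fingers": 100},
  {"delta_pos": [160,290,100],"fingers": 100},
  {"delta_pos": [160,290,100],"fingers": 100},
  {"delta_pos": [160,290,100],"fingers": 100},
])

```text
$.steps[1]: bad value
```

```bash
python3 - <<'E'
from h import *
s=read_state();print(s['time_s'],s['position'],s['tcp_rot'],s['force'])
save('wrist','w1')
for n in ['post0_center','rack','plug_stand','knob_center']:
    print(n,[(np.round(d['position'],4),round(d['confidence'],2)) for d in tip_of(n,'wrist')])
E
```

```text
1.35 [ 0.26838767 -0.56439139  0.23956071] [[ 4.29388756e-01  4.67643380e-06  9.03119757e-01]
 [-9.03119757e-01  2.58182109e-05  4.29388756e-01]
 [-2.13089283e-05 -1.00000000e+00  1.53094292e-05]] [-0.2642646  -0.53351371  0.0551191 ]
post0_center []
rack []
plug_stand []
knob_center []
```

View pics/w1.png

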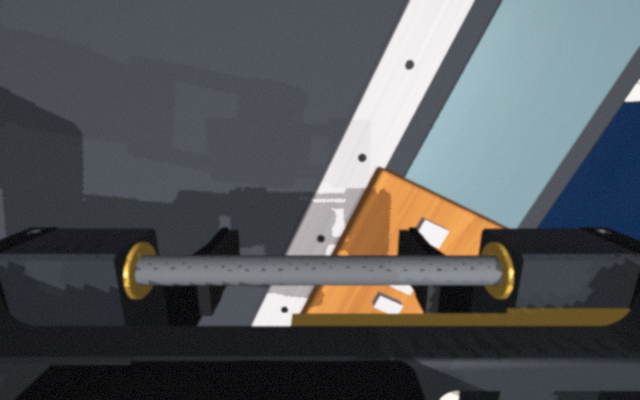

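Every row needs a turn value.

>>> jog_arm([
  {"delta_pos": [10,15,10],"fingers": 100,"turn": 0},
  {"delta_pos": [30,50,30],"fingers": 100,"turn": 0},
  {"delta_pos": [50,85,50],"fingers": 100,"turn": 0},
  {"delta_pos": [70,120,70],"fingers": 100,"turn": 0},
  {"delta_pos": [90,155,90],"fingers": 100,"turn": 0},
  {"delta_pos": [110,190,100],"fingers": 100,"turn": 0},
  {"delta_pos": [130,225,100],"fingers": 100,"turn": 0},
  {"delta_pos": [150,255,100],"fingers": 100,"turn": 0},
  {"delta_pos": [160,280,100],"fingers": 100,"turn": 0},
  {"delta_pos": [160,290,100],"fingers": 100,"turn": 0},
  {"delta_pos": [160,290,100],"fingers": 100,"turn": 0},
  {"delta_pos": [160,290,100],"fingers": 100,"turn": 0},
])

```text
time_s: 2.6
position: [0.4283, -0.2741, 0.3401]
tcp_rot: [[0.431, 0.0, 0.902], [-0.902, -0.001, 0.431], [0.001, -1.0, -0.0]]
force: [-0.4, 0.0, 0.1]
opening: 1.002
```

```bash
python3 - <<'E'
from h import *
s=read_state();print(s['time_s'],s['position'],s['tcp_rot'],s['force'])
save('wrist','w2')
for n in ['post0_center','rack','plug_stand','knob_center']:
    print(n,[(np.round(d['position'],4),round(d['confidence'],2)) for d in tip_of(n,'wrist')])
E
```

```text
2.6 [ 0.42830192 -0.27407606  0.34005189] [[ 4.30749240e-01  1.96364412e-04  9.02471636e-01]
 [-9.02470743e-01 -1.32944245e-03  4.30749104e-01]
 [ 1.28436790e-03 -9.99999097e-01 -3.95443189e-04]] [-0.36261953  0.03572886  0.05027953]
post0_center [(array([ 0.4779, -0.2671,  0.0475]), 0.57), (array([ 0.5513, -0.2679,  0.0519]), 0.43)]
rack [(array([ 0.5082, -0.2306, -0.0007]), 0.66), (array([ 0.4828, -0.2654,  0.0491]), 0.6), (array([ 0.4778, -0.2019,  0.0461]), 0.36)]
plug_stand [(array([ 0.4632, -0.0167, -0.0042]), 0.92), (array([0.4427, 0.1431, 0.059 ]), 0.7)]
knob_center [(array([0.4363, 0.1439, 0.0544]), 0.54)]
```

View pics/w2.png

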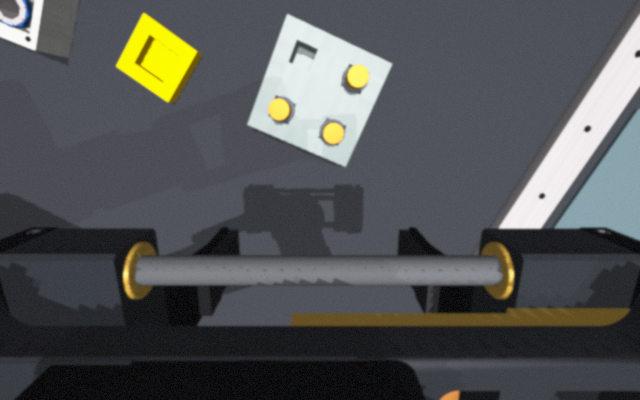

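The wrist view shows three brass heads at (279,109), (333,132) and (357,76), an empty hole at (303,50), and the yellow stand at (160,60). I'll measure the blobs.

```bash
cat >> h.py <<'E'
def wray(uv,s):
    ci=camera_info('wrist'); f=200/np.tan(np.radians(ci['fov_y']/2))
    T=np.eye(4);T[:3,:3]=s['tcp_rot'];T[:3,3]=s['position']
    M=T@ci['tool_from_camera']
    uv=np.atleast_2d(uv)
    d=np.c_[(uv[:,0]-ci['cx'])/f,(uv[:,1]-ci['cy'])/f,np.ones(len(uv))]@M[:3,:3].T
    return M[:3,3],d
def wplane(uv,s,z):
    o,d=wray(uv,s); return o+d*((z-o[2])/d[:,2])[:,None]
def sray(cam,uv):
    ci=camera_info(cam); f=200/np.tan(np.radians(ci['fov_y']/2)); V=np.linalg.inv(ci['view']); uv=np.atleast_2d(uv)
    d=np.c_[(uv[:,0]-ci['cx'])/f,(uv[:,1]-ci['cy'])/f,np.ones(len(uv))]@V[:3,:3].T
    return V[:3,3],d
def splane(cam,uv,z):
    o,d=sray(cam,uv); return o+d*((z-o[2])/d[:,2])[:,None]
def blobs(mask,amin=60):
    n,l,st,c=cv2.connectedComponentsWithStats(mask.astype(np.uint8))
    return [(c[i],st[i],l==i) for i in range(1,n) if st[i,4]>=amin]
E
python3 - <<'E'
from h import *
np.set_printoptions(precision=4,suppress=True)
s=read_state(); im=cv2.imread('pics/w2.png'); hsv=cv2.cvtColor(im,cv2.COLOR_BGR2HSV)
m=(hsv[...,0]>15)&(hsv[...,0]<35)&(hsv[...,1]>130)&(hsv[...,2]>200); m[225:]=0
for c,st,mm in blobs(m):
    print(c,st,wplane(c,s,.089)[0], im[int(c[1]),int(c[0])])
    if st[4]>1500:
        cn=cv2.findContours(mm.astype(np.uint8),0,2)[0][0]; P=wplane(cn[:,0].astype(float),s,.022)[:,:2]
        print('stand',cv2.minAreaRect((P*1000).astype(np.float32)))
m=(hsv[...,1]<40)&(hsv[...,2]>150); m[225:]=0;m[:,:200]=0;m[:,420:]=0
for c,st,mm in blobs(m,3000):
    cn=max(cv2.findContours(mm.astype(np.uint8),0,2)[0],key=len); P=wplane(cn[:,0].astype(float),s,.05)[:,:2]
    print('rack',cv2.minAreaRect((P*1000).astype(np.float32)))
E
```

```text
[156.4161  57.8548] [ 116   14   81   88 3651] [ 0.4683 -0.0512  0.089 ] [  0 251 253]
stand ((463.3431701660156, -17.643157958984375), (80.73906707763672, 80.73291778564453), 79.63716125488281)
[357.1214  75.9884] [347  66  21  22 346] [ 0.5496 -0.2693  0.089 ] [108 249 253]
[278.8309 109.0991] [269  99  21  21 343] [ 0.4764 -0.2014  0.089 ] [ 98 238 253]
[332.6101 132.8304] [323 123  20  21 336] [ 0.4788 -0.2719  0.089 ] [100 238 253]
rack ((513.5964965820312, -235.35296630859375), (144.82943725585938, 145.29534912109375), 2.1079635620117188)
```

>>> jog_arm([
  {"delta_pos": [0,20,0],"fingers": 100,"turn": 0},
  {"delta_pos": [5,55,0],"fingers": 100,"turn": 0},
  {"delta_pos": [5,95,0],"fingers": 100,"turn": 0},
  {"delta_pos": [5,135,0],"fingers": 100,"turn": 0},
  {"delta_pos": [5,175,0],"fingers": 100,"turn": 0},
  {"delta_pos": [10,215,0],"fingers": 100,"turn": 0},
  {"delta_pos": [10,255,0],"fingers": 100,"turn": 0},
  {"delta_pos": [10,295,0],"fingers": 100,"turn": 0},
  {"delta_pos": [10,335,0],"fingers": 100,"turn": 0},
  {"delta_pos": [10,375,0],"fingers": 100,"turn": 0},
  {"delta_pos": [10,410,0],"fingers": 100,"turn": 0},
  {"delta_pos": [10,430,0],"fingers": 100,"turn": 0},
  {"delta_pos": [10,430,0],"fingers": 100,"turn": 0},
  {"delta_pos": [10,430,0],"fingers": 100,"turn": 0},
])

```text
time_s: 4.02
position: [0.4386, 0.1555, 0.3393]
tcp_rot: [[0.431, -0.0, 0.903], [-0.903, -0.001, 0.431], [0.001, -1.0, -0.001]]
force: [-1.2, -0.3, 0.1]
opening: 0.999
```

```bash
python3 - <<'E'
from h import *
s=read_state();print(s['time_s'],s['position'],s['joint_positions'],s['force'])
save('wrist','w3')
for n in ['mount','plug_center','socket0_place','socket1_place','socket2_place','socket3_place','knob_center','plug_stand']:
    print(n,[(np.round(d['position'],4),round(d['confidence'],2)) for d in tip_of(n,'wrist')])
E
```

```text
4.0167 [0.43863281 0.15553277 0.33933045] [ 5.75283078e+00  1.08843258e+01  9.61481554e+01 -4.52597055e-02
  7.29902571e+01  7.02570983e+01] [-1.22653931 -0.34683403  0.06801139]
mount [(array([0.5521, 0.2779, 0.0552]), 0.6), (array([0.4415, 0.1402, 0.0559]), 0.29)]
plug_center [(array([0.4962, 0.2078, 0.0709]), 0.61)]
socket0_place [(array([0.4436, 0.1457, 0.0543]), 0.56)]
socket1_place [(array([0.4331, 0.2666, 0.0546]), 0.56)]
socket2_place [(array([0.5607, 0.1475, 0.0552]), 0.56)]
socket3_place [(array([0.5495, 0.2772, 0.0551]), 0.73)]
knob_center [(array([0.6028, 0.007 , 0.0345]), 0.79)]
plug_stand [(array([ 0.4637, -0.0173, -0.0035]), 0.79), (array([0.6057, 0.0076, 0.0331]), 0.39)]
```

View pics/w3.png

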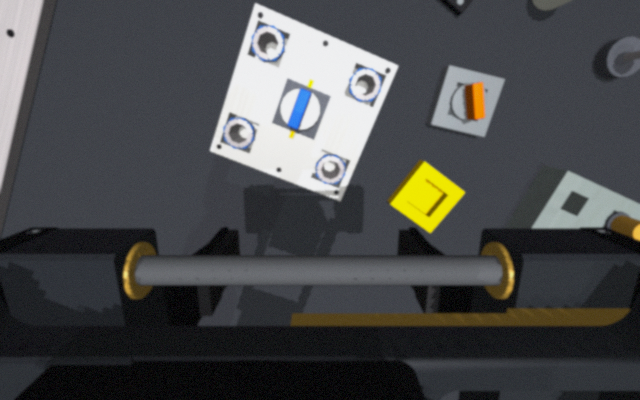

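```bash
python3 - <<'E'
from h import *
np.set_printoptions(precision=4,suppress=True)
s=read_state(); im=cv2.imread('pics/w3.png')
cv2.imwrite('pics/w3z.png',cv2.resize(im[0:240,190:510],None,fx=2.5,fy=2.5,interpolation=cv2.INTER_CUBIC))
hsv=cv2.cvtColor(im,cv2.COLOR_BGR2HSV)
m=(hsv[...,0]>100)&(hsv[...,0]<130)&(hsv[...,1]>150)&(hsv[...,2]>100);m[225:]=0
for c,st,mm in blobs(m,15): print('blue',c,st,wplane(c,s,.0945)[0],wplane(c,s,.061)[0])
m=(hsv[...,0]>8)&(hsv[...,0]<35)&(hsv[...,1]>120)&(hsv[...,2]>150);m[225:]=0
for c,st,mm in blobs(m,5): print('yel',c,st,wplane(c,s,.055)[0],wplane(c,s,.022)[0])
E
```

```text
blue [298.9656 108.5897] [288  89  22  40 407] [0.4979 0.2075 0.0945] [0.4976 0.2095 0.061 ]
yel [310.   83.5] [308  80   5   8  26] [0.5316 0.2099 0.055 ] [0.5339 0.2119 0.022 ]
yel [478.0854 100.3769] [472  82  13  38 398] [0.606  0.0046 0.055 ] [ 0.614  -0.0092  0.022 ]
yel [291.6  133.92] [290 131   5   7  25] [0.4638 0.2053 0.055 ] [0.4609 0.2069 0.022 ]
yel [426.7517 195.7562] [ 390  161   75   64 2670] [0.4672 0.0001 0.055 ] [ 0.4645 -0.0141  0.022 ]
```

View pics/w3z.png

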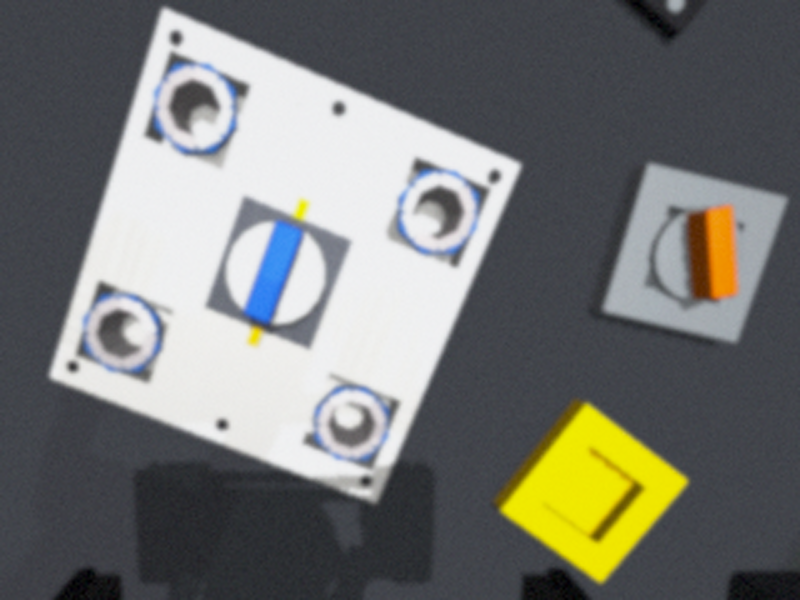

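```bash
python3 - <<'E'
from h import *
np.set_printoptions(precision=4,suppress=True)
s=read_state(); im=cv2.imread('pics/w3.png'); hsv=cv2.cvtColor(im,cv2.COLOR_BGR2HSV)
m=((hsv[...,0]>100)&(hsv[...,0]<130)&(hsv[...,1]>60)&(hsv[...,2]>80))
P=[]
for c in [(268,43),(365.6,84.8),(238.8,132.8),(330.4,169.2)]:
    yy,xx=np.nonzero(m); k=np.hypot(xx-c[0],yy-c[1]); k=(k<23)&(k>11)
    e=cv2.fitEllipse(np.c_[xx[k],yy[k]].astype(np.float32)); p=wplane(e[0],s,.061)[0]; P.append(p); print(c,k.sum(),e,p)
P=np.array(P)
print(np.linalg.norm(P[0]-P[1]),np.linalg.norm(P[2]-P[3]),np.linalg.norm(P[0]-P[2]),np.linalg.norm(P[1]-P[3]),P.mean(0))
d=P[0]-P[2]+P[1]-P[3]; print('yaw along marks',np.degrees(np.arctan2(d[1],d[0])))
d=P[0]-P[1]+P[2]-P[3]; print('yaw perp',np.degrees(np.arctan2(d[1],d[0])))
w=cv2.imread('pics/w3.png');hsv=cv2.cvtColor(w,cv2.COLOR_BGR2HSV)
# bar
m=(hsv[...,0]>100)&(hsv[...,0]<130)&(hsv[...,1]>150)&(hsv[...,2]>100);m[:85]=0;m[132:]=0;m[:,:280]=0;m[:,318:]=0
cn=cv2.findContours(m.astype(np.uint8),0,2)[0][0];Q=wplane(cn[:,0].astype(float),s,.0945)[:,:2]
print('bar',cv2.minAreaRect((Q*1000).astype(np.float32)))
E
```

```text
(268, 43) 180 ((267.4026184082031, 42.66887283325195), (32.79034423828125, 36.22346878051758), 168.2933349609375) [0.5516 0.2764 0.061 ]
(365.6, 84.8) 162 ((365.0118408203125, 84.27896881103516), (31.48422622680664, 33.88101577758789), 15.34701919555664) [0.56   0.1465 0.061 ]
(238.8, 132.8) 126 ((237.9680633544922, 132.68133544921875), (29.83310890197754, 32.004154205322266), 138.7687225341797) [0.4358 0.2691 0.061 ]
(330.4, 169.2) 92 ((330.1999206542969, 169.333984375), (29.250734329223633, 29.685182571411133), 73.45430755615234) [0.4439 0.1389 0.061 ]
0.13018309835268033 0.1304499362075262 0.11601400795178965 0.11639406216135166 [0.4978 0.2077 0.061 ]
yaw along marks 3.676335606900113
yaw perp 93.61610149507133
bar ((497.5264587402344, 207.42112731933594), (46.08562088012695, 11.94586181640625), 3.634533166885376)
```

The pallet centre measures (0.498, 0.2077) with yaw 3.65°. The blue bar appears parallel to the yellow slot marks, which disagrees with the text, so I'll probe it once gripped. I'll move over the plug with the jaws across the bar.

>>> jog_arm([
  {"delta_pos": [20,15,-20],"fingers": 50,"turn": -7},
  {"delta_pos": [40,35,-50],"fingers": 50,"turn": -14},
  {"delta_pos": [59,52,-85],"fingers": 50,"turn": -21},
  {"delta_pos": [59,52,-120],"fingers": 50,"turn": -22},
  {"delta_pos": [59,52,-150],"fingers": 50,"turn": -22},
  {"delta_pos": [59,52,-180],"fingers": 50,"turn": -22},
  {"delta_pos": [59,52,-195],"fingers": 50,"turn": -22},
  {"delta_pos": [59,52,-200],"fingers": 50,"turn": -22},
  {"delta_pos": [59,52,-200],"fingers": 50,"turn": -22},
  {"delta_pos": [59,52,-200],"fingers": 50,"turn": -22},
])

```text
time_s: 5.3
position: [0.4982, 0.2076, 0.1402]
tcp_rot: [[0.06, 0.001, 0.998], [-0.998, 0.0, 0.06], [-0.0, -1.0, 0.001]]
force: [1.0, -0.3, 0.6]
opening: 0.508
```

```bash
python3 - <<'E'
from h import *
s=read_state();print(s['time_s'],s['position'],s['joint_positions'],s['force'])
save('wrist','w4');save('scene','s4')
im=cv2.imread('pics/s4.png');cv2.imwrite('pics/s4z.png',cv2.resize(im[130:290,340:520],None,fx=4,fy=3.7))
E
```

```text
5.3 [0.49815406 0.2075554  0.1401678 ] [ 1.07499092e+01  3.18359021e+01  9.96927805e+01 -1.05729867e-03
  4.83969930e+01  9.73378500e+01] [ 0.95755762 -0.27293961  0.62310218]
```

View pics/w4.png

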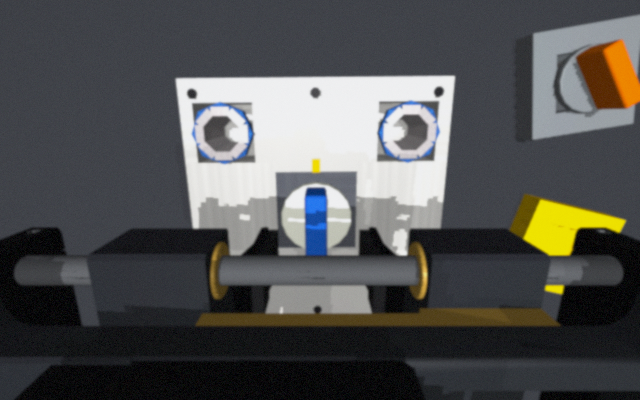

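View pics/s4z.png

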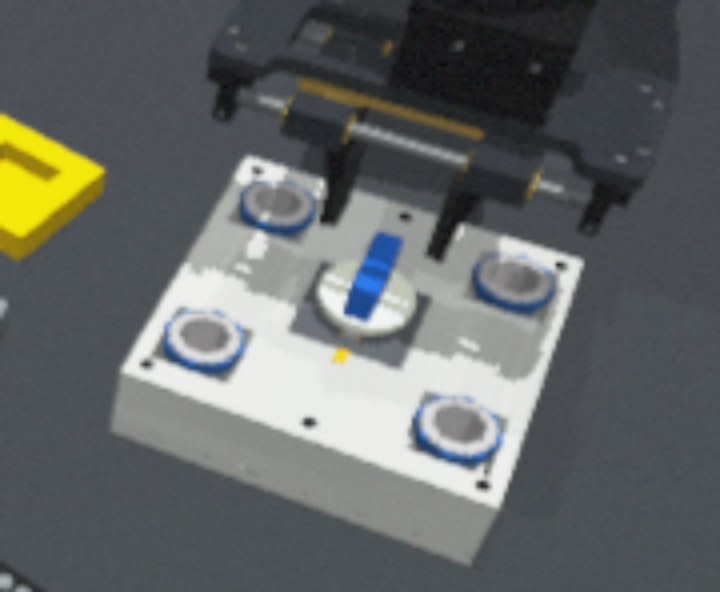

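The bar is centred between the fingers and aligned at (316,215), collinear with the yellow mark at (316,165). I'll descend and grip.

>>> jog_arm([
  {"delta_pos": [-1,0,-15],"fingers": 50,"turn": 0},
  {"delta_pos": [-1,0,-30],"fingers": 50,"turn": 0},
  {"delta_pos": [-1,0,-42],"fingers": 50,"turn": 0},
  {"delta_pos": [-1,0,-47],"fingers": 50,"turn": 0},
  {"delta_pos": [-1,0,-47],"fingers": 50,"turn": 0},
  {"delta_pos": [-1,0,-47],"fingers": 0,"turn": 0},
  {"delta_pos": [-1,0,-47],"fingers": 0,"turn": 0},
  {"delta_pos": [-1,0,-47],"fingers": 0,"turn": 0},
  {"delta_pos": [-1,0,-47],"fingers": 0,"turn": 0},
  {"delta_pos": [-1,0,-47],"fingers": 0,"turn": 0},
  {"delta_pos": [-1,0,-47],"fingers": 0,"turn": 0},
  {"delta_pos": [-1,0,-47],"fingers": 0,"turn": 0},
])

```text
time_s: 6.4
position: [0.4966, 0.2077, 0.0927]
tcp_rot: [[0.06, 0.001, 0.998], [-0.998, 0.0, 0.06], [-0.0, -1.0, 0.001]]
force: [0.2, 0.0, 1.2]
opening: 0.158
```

>>> jog_arm([
  {"delta_pos": [0,0,1],"fingers": 0,"turn": 0},
  {"delta_pos": [0,0,2],"fingers": 0,"turn": 0},
  {"delta_pos": [0,0,3],"fingers": 0,"turn": 0},
  {"delta_pos": [0,0,3],"fingers": 0,"turn": 0},
])

```text
time_s: 6.73
position: [0.4963, 0.2076, 0.0956]
tcp_rot: [[0.06, -0.0, 0.998], [-0.998, -0.0, 0.06], [0.0, -1.0, -0.0]]
force: [0.5, -0.4, -1.5]
opening: 0.157
```

>>> jog_arm([
  {"delta_pos": [0,0,2],"fingers": 0,"turn": 0},
  {"delta_pos": [0,0,4],"fingers": 0,"turn": 0},
  {"delta_pos": [0,0,4],"fingers": 0,"turn": 0},
  {"delta_pos": [0,0,4],"fingers": 0,"turn": 0},
])

```text
time_s: 7.07
position: [0.4965, 0.2076, 0.0997]
tcp_rot: [[0.06, 0.0, 0.998], [-0.998, 0.0, 0.06], [-0.0, -1.0, 0.0]]
force: [-0.4, -0.5, -1.7]
opening: 0.156
```

```bash
python3 - <<'E'
from h import *
save('wrist','w5');save('scene','s5')
im=cv2.imread('pics/s5.png');cv2.imwrite('pics/s5z.png',cv2.resize(im[130:290,340:520],None,fx=4,fy=3.7))
E
```

```text
(no output)
```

View pics/w5.png

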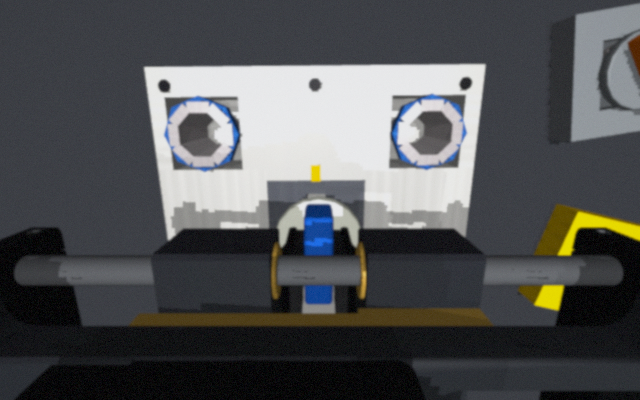

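View pics/s5z.png

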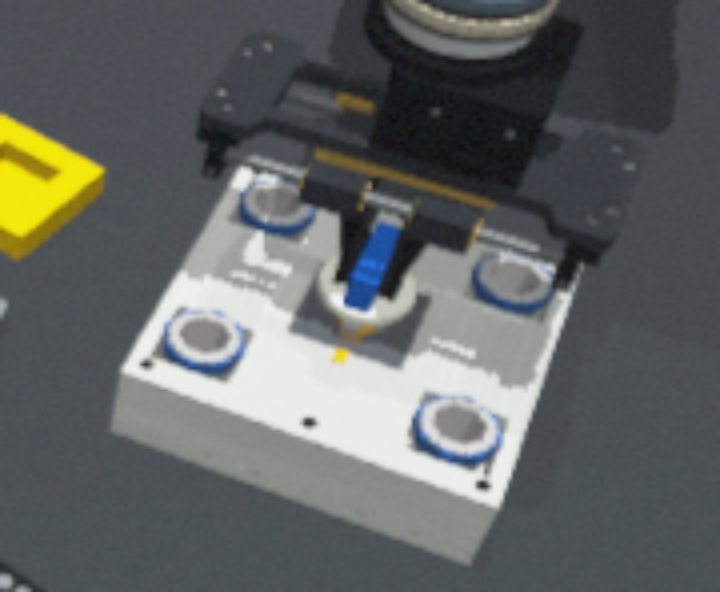

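The disc came up with the tool and the load reads only the plug's weight (−1.7 N), so the plug was already aligned with its entry slots. I'll lift it and carry it to the yellow stand.

>>> jog_arm([
  {"delta_pos": [0,0,10],"fingers": 0,"turn": 0},
  {"delta_pos": [0,0,25],"fingers": 0,"turn": 0},
  {"delta_pos": [0,0,45],"fingers": 0,"turn": 0},
  {"delta_pos": [0,-15,60],"fingers": 0,"turn": 0},
  {"delta_pos": [-5,-35,70],"fingers": 0,"turn": -2},
  {"delta_pos": [-10,-60,75],"fingers": 0,"turn": -5},
  {"delta_pos": [-15,-90,75],"fingers": 0,"turn": -8},
  {"delta_pos": [-20,-120,75],"fingers": 0,"turn": -11},
  {"delta_pos": [-25,-150,75],"fingers": 0,"turn": -14},
  {"delta_pos": [-32,-170,75],"fingers": 0,"turn": -14},
  {"delta_pos": [-32,-185,75],"fingers": 0,"turn": -14},
  {"delta_pos": [-32,-190,75],"fingers": 0,"turn": -14},
  {"delta_pos": [-32,-190,75],"fingers": 0,"turn": -14},
])

```text
time_s: 8.25
position: [0.4649, 0.0165, 0.1752]
tcp_rot: [[-0.186, 0.001, 0.983], [-0.983, -0.0, -0.186], [-0.0, -1.0, 0.001]]
force: [0.3, -0.1, -1.5]
opening: 0.159
```

```bash
python3 - <<'E'
from h import *
s=read_state();print(s['time_s'],s['position'],s['joint_positions'],s['force'],s['opening'])
save('wrist','w6');save('scene','s6')
for c in ['wrist','scene','side']:
  if c=='side': save('side','d6')
  print([(np.round(d['position'],4),round(d['confidence'],2)) for d in tip_of('plug_stand',c)])
E
```

```text
8.25 [0.46488944 0.01654079 0.17516267] [-1.17695028e+01  2.39261826e+01  1.08383808e+02  5.07290258e-03
  4.76084207e+01  8.89349005e+01] [ 0.27578607 -0.12250977 -1.48761681] 0.15945769115932207
[(array([ 0.464 , -0.0149, -0.0026]), 0.7)]
[(array([ 0.4621, -0.0148,  0.0039]), 0.73)]
[(array([ 0.4604, -0.0154,  0.0039]), 0.78)]
```

View pics/w6.png

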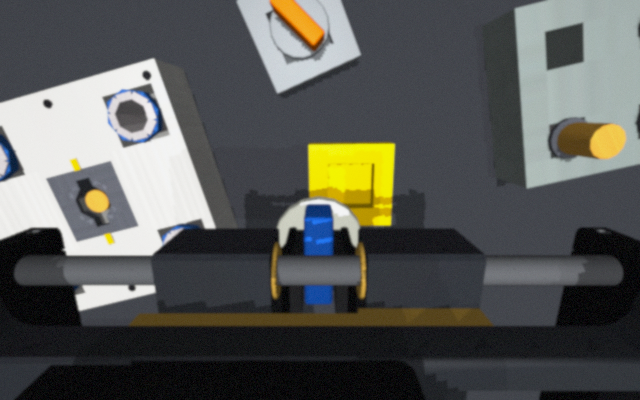

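View pics/s6.png

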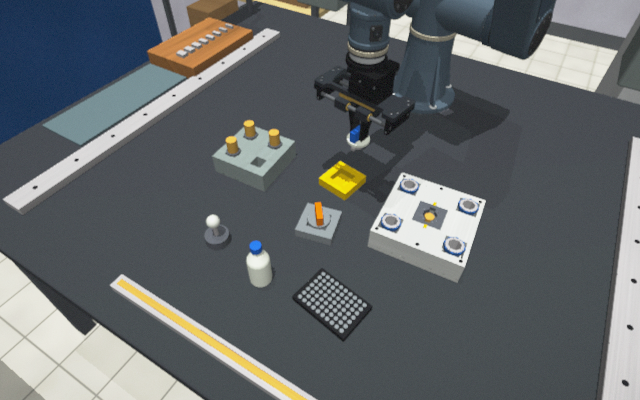

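The plug is held, the stand is ahead with its pocket at about (350,185), and the slots are visible at the mount. I'll compute the stand's centre.

```bash
python3 - <<'E'
from h import *
np.set_printoptions(precision=4,suppress=True)
s=read_state(); im=cv2.imread('pics/w6.png');hsv=cv2.cvtColor(im,cv2.COLOR_BGR2HSV)
m=(hsv[...,0]>20)&(hsv[...,0]<35)&(hsv[...,1]>130)&(hsv[...,2]>120);m[228:]=0;m[:,:300]=0;m[:,400:]=0
yy,xx=np.nonzero(m);print(xx.min(),xx.max(),yy.min(),yy.max())
print(wplane([(308,143),(395,143),(395,226),(327,163.),(373,163),(373,207)],s,.022))
E
```

```text
308 394 142 225
[[ 0.5095  0.0191  0.022 ]
 [ 0.4948 -0.0601  0.022 ]
 [ 0.4138 -0.0503  0.022 ]
 [ 0.488   0.0051  0.022 ]
 [ 0.4801 -0.0375  0.022 ]
 [ 0.4373 -0.0315  0.022 ]]
```

>>> jog_arm([
  {"delta_pos": [-1,-10,0],"fingers": 0,"turn": 0},
  {"delta_pos": [-3,-25,-10],"fingers": 0,"turn": 0},
  {"delta_pos": [-3,-33,-30],"fingers": 0,"turn": 0},
  {"delta_pos": [-3,-33,-55],"fingers": 0,"turn": 0},
  {"delta_pos": [-3,-33,-75],"fingers": 0,"turn": 0},
  {"delta_pos": [-3,-33,-92],"fingers": 0,"turn": 0},
  {"delta_pos": [-3,-33,-100],"fingers": 0,"turn": 0},
  {"delta_pos": [-3,-33,-106],"fingers": 0,"turn": 0},
  {"delta_pos": [-3,-33,-112],"fingers": 0,"turn": 0},
  {"delta_pos": [-3,-33,-118],"fingers": 0,"turn": 0},
  {"delta_pos": [-3,-33,-122],"fingers": 0,"turn": 0},
  {"delta_pos": [-3,-33,-125],"fingers": 0,"turn": 0},
  {"delta_pos": [-3,-33,-125],"fingers": 0,"turn": 0},
])

```text
time_s: 9.63
position: [0.4616, -0.0154, 0.0496]
tcp_rot: [[-0.183, 0.0, 0.983], [-0.983, -0.0, -0.183], [0.0, -1.0, 0.0]]
force: [0.4, -0.1, -2.6]
opening: 0.16
```

>>> jog_arm([
  {"delta_pos": [0,0,-1],"fingers": 0,"turn": 0},
  {"delta_pos": [0,0,-1],"fingers": 45,"turn": 0},
  {"delta_pos": [0,0,-1],"fingers": 45,"turn": 0},
  {"delta_pos": [0,0,-1],"fingers": 45,"turn": 0},
  {"delta_pos": [0,0,-1],"fingers": 45,"turn": 0},
  {"delta_pos": [0,0,-1],"fingers": 45,"turn": 0},
  {"delta_pos": [0,0,15],"fingers": 45,"turn": 0},
  {"delta_pos": [0,0,40],"fingers": 45,"turn": 0},
  {"delta_pos": [0,0,75],"fingers": 45,"turn": 0},
  {"delta_pos": [0,-25,110],"fingers": 50,"turn": 0},
  {"delta_pos": [0,-60,140],"fingers": 50,"turn": 0},
  {"delta_pos": [-20,-95,140],"fingers": 50,"turn": 0},
  {"delta_pos": [-40,-130,140],"fingers": 50,"turn": 0},
  {"delta_pos": [-45,-145,140],"fingers": 50,"turn": 0},
  {"delta_pos": [-45,-150,140],"fingers": 50,"turn": 0},
  {"delta_pos": [-45,-150,140],"fingers": 50,"turn": 0},
])

```text
time_s: 10.97
position: [0.4164, -0.1668, 0.1897]
tcp_rot: [[-0.187, 0.001, 0.982], [-0.982, -0.0, -0.187], [0.0, -1.0, 0.001]]
force: [-0.4, -0.5, -0.0]
opening: 0.497
```

```bash
python3 - <<'E'
from h import *
s=read_state();print(s['time_s'],s['position'],s['joint_positions'],s['force'],s['opening'])
save('wrist','w7');save('scene','s7')
for n in ['plug_center','plug_stand']:
  print(n,[(np.round(d['position'],4),round(d['confidence'],2)) for d in tip_of(n,'scene')])
im=cv2.imread('pics/s7.png');cv2.imwrite('pics/s7z.png',cv2.resize(im[120:260,200:400],None,fx=4,fy=4))
im=cv2.imread('pics/w7.png');hsv=cv2.cvtColor(im,cv2.COLOR_BGR2HSV)
m=(hsv[...,0]>15)&(hsv[...,0]<35)&(hsv[...,1]>130)&(hsv[...,2]>200); m[225:]=0
for c,st,mm in blobs(m): print(c,st,wplane(c,s,.089)[0])
E
```

```text
10.9667 [ 0.4163636  -0.16675422  0.18966284] [-3.61615856e+01  2.13798034e+01  1.09755661e+02  1.35487838e-02
  4.88162177e+01  6.45825448e+01] [-0.39237309 -0.52829823 -0.00326165] 0.49686412906792776
plug_center [(array([ 0.4616, -0.0174,  0.0267]), 0.88)]
plug_stand [(array([ 0.4626, -0.0166,  0.0008]), 0.85)]
[66.30952381 11.66483516] [ 43   0  42  29 546] [ 0.58515148 -0.02195826  0.089     ]
[423.37037037   4.72390572] [408   0  32  13 297] [ 0.54326025 -0.26536473  0.089     ]
[437.90625     98.52455357] [422  82  33  35 896] [ 0.47959444 -0.26951227  0.089     ]
[343.21674312 121.41055046] [327 105  33  34 872] [ 0.47647017 -0.1979756   0.089     ]
[160.81268081 165.54628737] [ 112  128   92   81 4148] [ 0.47009402 -0.05282108  0.089     ]
```

View pics/w7.png

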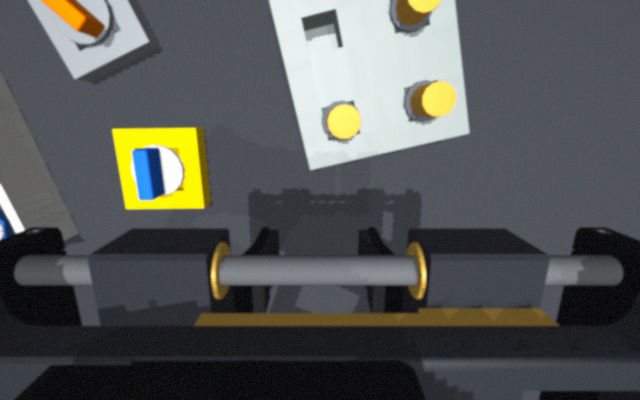

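View pics/s7z.png

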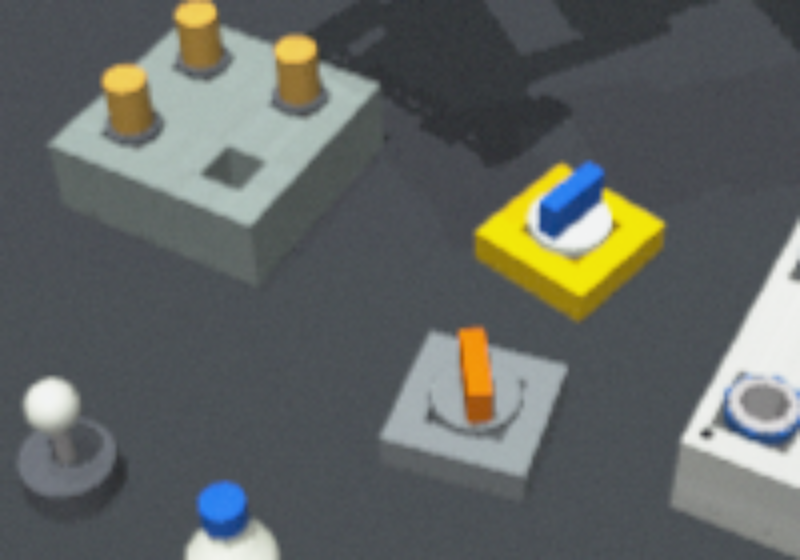

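The plug sits flat in its stand, with its centre within about 2 mm of the stand's centre. Next is post B at (476, −200).

>>> jog_arm([
  {"delta_pos": [15,-10,0],"fingers": 52,"turn": 0},
  {"delta_pos": [40,-25,-10],"fingers": 52,"turn": 0},
  {"delta_pos": [60,-34,-30],"fingers": 52,"turn": 0},
  {"delta_pos": [60,-34,-55],"fingers": 52,"turn": 0},
  {"delta_pos": [60,-34,-80],"fingers": 52,"turn": 0},
  {"delta_pos": [60,-34,-100],"fingers": 52,"turn": 0},
  {"delta_pos": [60,-34,-112],"fingers": 52,"turn": 0},
  {"delta_pos": [60,-34,-114],"fingers": 52,"turn": 0},
  {"delta_pos": [60,-34,-114],"fingers": 0,"turn": 0},
  {"delta_pos": [60,-34,-114],"fingers": 0,"turn": 0},
  {"delta_pos": [60,-34,-114],"fingers": 0,"turn": 0},
  {"delta_pos": [60,-34,-114],"fingers": 0,"turn": 0},
  {"delta_pos": [60,-34,-114],"fingers": 0,"turn": 0},
  {"delta_pos": [60,-34,-114],"fingers": 0,"turn": 0},
  {"delta_pos": [60,-34,-114],"fingers": 0,"turn": 0},
])

```text
time_s: 12.42
position: [0.477, -0.1995, 0.0765]
tcp_rot: [[-0.184, 0.002, 0.983], [-0.983, -0.001, -0.184], [0.0, -1.0, 0.002]]
force: [0.4, 2.8, 7.2]
opening: 0.292
```

>>> jog_arm([
  {"delta_pos": [0,0,5],"fingers": 0,"turn": 0},
  {"delta_pos": [0,0,20],"fingers": 0,"turn": 0},
  {"delta_pos": [0,0,45],"fingers": 0,"turn": 0},
  {"delta_pos": [0,5,75],"fingers": 0,"turn": 0},
  {"delta_pos": [0,30,95],"fingers": 0,"turn": 0},
  {"delta_pos": [-5,60,100],"fingers": 0,"turn": 0},
  {"delta_pos": [-10,95,100],"fingers": 0,"turn": 0},
  {"delta_pos": [-15,130,100],"fingers": 0,"turn": 0},
  {"delta_pos": [-20,165,100],"fingers": 0,"turn": 0},
  {"delta_pos": [-25,200,100],"fingers": 0,"turn": 0},
  {"delta_pos": [-30,235,100],"fingers": 0,"turn": 0},
  {"delta_pos": [-33,270,95],"fingers": 0,"turn": 0},
  {"delta_pos": [-33,300,90],"fingers": 0,"turn": 0},
  {"delta_pos": [-33,325,80],"fingers": 0,"turn": 0},
  {"delta_pos": [-33,335,70],"fingers": 0,"turn": 0},
  {"delta_pos": [-33,339,65],"fingers": 0,"turn": 0},
  {"delta_pos": [-33,339,65],"fingers": 0,"turn": 0},
  {"delta_pos": [-33,339,65],"fingers": 0,"turn": 0},
])

```text
time_s: 13.92
position: [0.4432, 0.1387, 0.1402]
tcp_rot: [[-0.184, -0.001, 0.983], [-0.983, -0.001, -0.184], [0.001, -1.0, -0.001]]
force: [-0.2, 0.1, -1.6]
opening: 0.291
```

```bash
python3 - <<'E'
from h import *
s=read_state();print(s['time_s'],s['position'],s['joint_positions'],s['force'],s['opening'])
save('wrist','w8');save('side','d8')
im=cv2.imread('pics/d8.png');cv2.imwrite('pics/d8z.png',cv2.resize(im[80:220,150:350],None,fx=4,fy=4))
E
```

```text
13.9167 [0.44317113 0.13871969 0.14017322] [ 3.57105925e+00  2.76003622e+01  1.10146621e+02 -4.51834435e-02
  4.23318553e+01  1.04193569e+02] [-0.22358245  0.14988626 -1.6277566 ] 0.2906018176995532
```

View pics/w8.png

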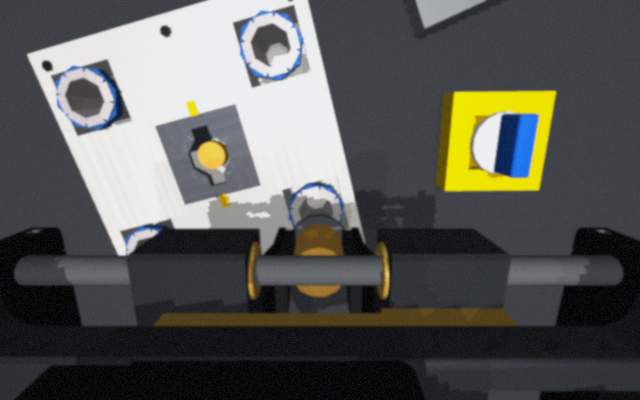

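View pics/d8z.png

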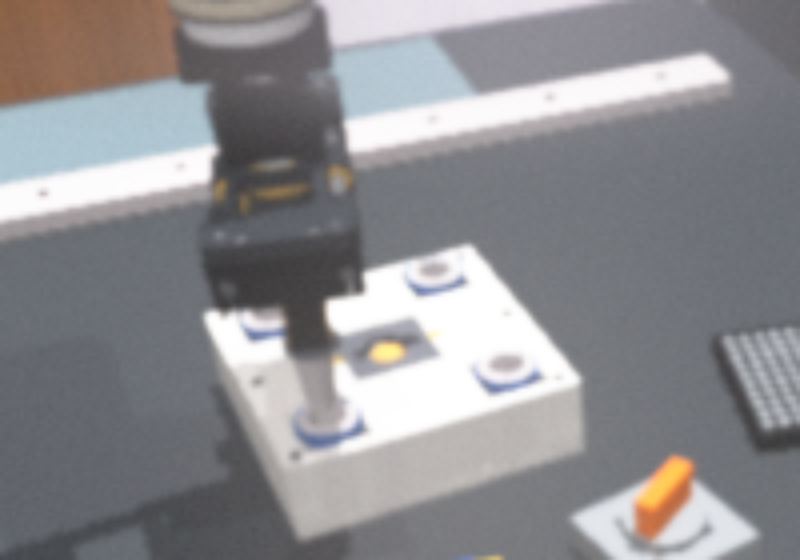

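The post foot is over the near socket's rim, and in the wrist view it lines up at column 318. I'll insert it.

>>> jog_arm([
  {"delta_pos": [1,0,-8],"fingers": 0,"turn": 0},
  {"delta_pos": [1,0,-16],"fingers": 0,"turn": 0},
  {"delta_pos": [1,0,-23],"fingers": 0,"turn": 0},
  {"delta_pos": [1,0,-29],"fingers": 0,"turn": 0},
  {"delta_pos": [1,0,-35],"fingers": 0,"turn": 0},
  {"delta_pos": [1,0,-40],"fingers": 0,"turn": 0},
  {"delta_pos": [1,0,-44],"fingers": 0,"turn": 0},
  {"delta_pos": [1,0,-47],"fingers": 0,"turn": 0},
  {"delta_pos": [1,0,-48],"fingers": 0,"turn": 0},
  {"delta_pos": [1,0,-48],"fingers": 0,"turn": 0},
])

```text
time_s: 14.85
position: [0.4449, 0.1399, 0.0924]
tcp_rot: [[-0.184, 0.001, 0.983], [-0.983, 0.0, -0.184], [-0.001, -1.0, 0.001]]
force: [1.0, 2.6, -2.6]
opening: 0.288
```

>>> jog_arm([
  {"delta_pos": [1,1,-1],"fingers": 0,"turn": 0},
  {"delta_pos": [1,1,-2],"fingers": 0,"turn": 0},
  {"delta_pos": [1,1,-3],"fingers": 0,"turn": 0},
  {"delta_pos": [1,1,-4],"fingers": 0,"turn": 0},
  {"delta_pos": [1,1,-5],"fingers": 0,"turn": 0},
  {"delta_pos": [1,1,-5],"fingers": 0,"turn": 0},
])

```text
time_s: 15.35
position: [0.4452, 0.1402, 0.0883]
tcp_rot: [[-0.183, 0.0, 0.983], [-0.983, -0.001, -0.183], [0.0, -1.0, 0.0]]
force: [-0.6, -2.4, 5.7]
opening: 0.291
```

>>> jog_arm([
  {"delta_pos": [0,-1,-1],"fingers": 0,"turn": 0},
  {"delta_pos": [0,-1,-2],"fingers": 0,"turn": 0},
  {"delta_pos": [0,-1,-3],"fingers": 0,"turn": 0},
  {"delta_pos": [0,-1,-4],"fingers": 0,"turn": 0},
  {"delta_pos": [0,-1,-4],"fingers": 0,"turn": 0},
])

```text
time_s: 15.77
position: [0.4453, 0.1401, 0.0844]
tcp_rot: [[-0.184, 0.001, 0.983], [-0.983, 0.001, -0.184], [-0.001, -1.0, 0.0]]
force: [-1.4, 2.2, 7.0]
opening: 0.293
```

>>> jog_arm([
  {"delta_pos": [0,0,-1],"fingers": 0,"turn": 0},
  {"delta_pos": [0,0,-2],"fingers": 0,"turn": 0},
  {"delta_pos": [0,0,-3],"fingers": 0,"turn": 0},
  {"delta_pos": [0,0,-3],"fingers": 0,"turn": 0},
])

```text
time_s: 16.1
position: [0.4453, 0.1401, 0.0834]
tcp_rot: [[-0.184, 0.002, 0.983], [-0.983, 0.001, -0.184], [-0.001, -1.0, 0.002]]
force: [-2.9, 2.0, 27.3]
opening: 0.289
```

The post stopped hard at z = 83.4 mm with 27 N, so the sleeve is at its stop. I'll release, lift and go to look.

>>> jog_arm([
  {"delta_pos": [0,0,2],"fingers": 0,"turn": 0},
  {"delta_pos": [0,0,2],"fingers": 52,"turn": 0},
  {"delta_pos": [0,0,2],"fingers": 52,"turn": 0},
  {"delta_pos": [0,0,2],"fingers": 52,"turn": 0},
  {"delta_pos": [0,0,2],"fingers": 52,"turn": 0},
  {"delta_pos": [0,0,2],"fingers": 52,"turn": 0},
  {"delta_pos": [0,0,20],"fingers": 52,"turn": 0},
  {"delta_pos": [0,0,50],"fingers": 52,"turn": 0},
  {"delta_pos": [0,-20,90],"fingers": 52,"turn": 0},
  {"delta_pos": [-5,-50,110],"fingers": 52,"turn": 0},
  {"delta_pos": [-5,-85,110],"fingers": 52,"turn": 0},
  {"delta_pos": [-5,-100,110],"fingers": 52,"turn": 0},
  {"delta_pos": [-5,-100,110],"fingers": 52,"turn": 0},
])

```text
time_s: 17.18
position: [0.441, 0.0369, 0.1911]
tcp_rot: [[-0.187, 0.002, 0.982], [-0.982, -0.001, -0.187], [0.001, -1.0, 0.002]]
force: [0.3, 0.5, -0.6]
opening: 0.52
```

```bash
python3 - <<'E'
from h import *
s=read_state();print(s['time_s'],s['position'],s['joint_positions'],s['force'],s['opening'])
save('wrist','w9');save('scene','s9')
for n in ['post0_center','socket0_place','plug_stand','knob_center','knob_stand']:
  print(n,[(np.round(d['position'],4),round(d['confidence'],2)) for d in tip_of(n,'scene')])
im=cv2.imread('pics/s9.png');cv2.imwrite('pics/s9z.png',cv2.resize(im[150:290,340:540],None,fx=4,fy=4))
E
```

```text
17.1833 [0.44098103 0.03691622 0.19109411] [-9.71022238e+00  2.08178241e+01  1.10486123e+02 -6.20999217e-02
  4.85922585e+01  9.11258390e+01] [ 0.33734719  0.49980631 -0.61463973] 0.5200975345823442
post0_center [(array([ 0.4788, -0.2684,  0.0493]), 0.53), (array([ 0.4603, -0.0163,  0.0271]), 0.43)]
socket0_place [(array([0.4431, 0.1369, 0.0535]), 0.66), (array([0.4476, 0.1358, 0.0595]), 0.46), (array([4.902e-01, 2.060e-01, 3.000e-04]), 0.25)]
plug_stand [(array([ 0.4635, -0.0157,  0.0045]), 0.72)]
knob_center [(array([0.6081, 0.0102, 0.0345]), 0.63)]
knob_stand [(array([6.001e-01, 4.400e-03, 6.000e-04]), 0.75)]
```

View pics/s9z.png

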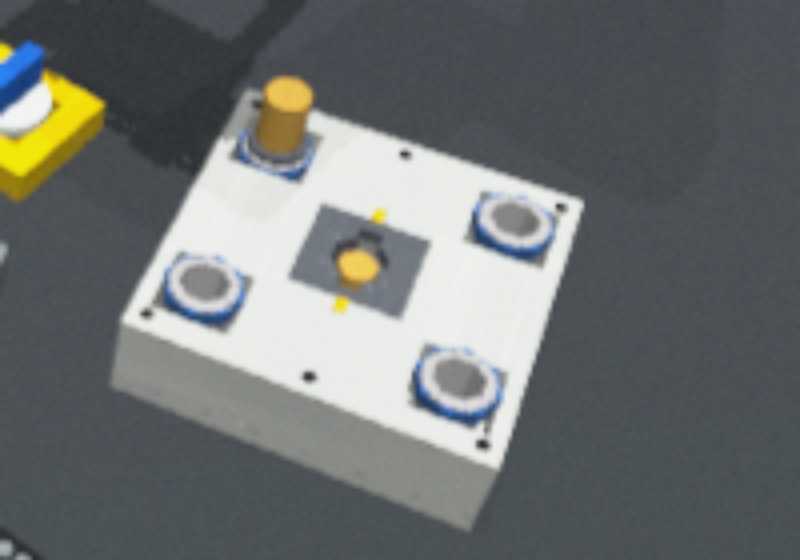

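View pics/w9.png

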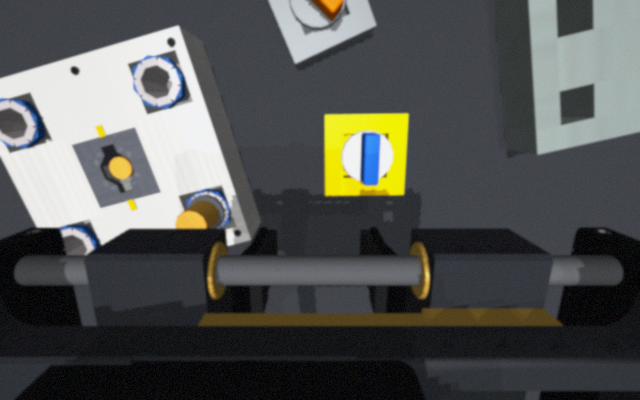

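The post is upright in the near socket with its rim flush, while the other rims are still proud. Next is post C at (479, −272).

>>> jog_arm([
  {"delta_pos": [0,-20,0],"fingers": 52,"turn": 0},
  {"delta_pos": [5,-55,0],"fingers": 52,"turn": 0},
  {"delta_pos": [10,-95,0],"fingers": 52,"turn": 0},
  {"delta_pos": [15,-135,0],"fingers": 52,"turn": 0},
  {"delta_pos": [20,-175,0],"fingers": 52,"turn": 0},
  {"delta_pos": [25,-215,0],"fingers": 52,"turn": 0},
  {"delta_pos": [30,-250,0],"fingers": 52,"turn": 0},
  {"delta_pos": [35,-280,-10],"fingers": 52,"turn": 0},
  {"delta_pos": [38,-300,-30],"fingers": 52,"turn": 0},
  {"delta_pos": [38,-308,-55],"fingers": 52,"turn": 0},
  {"delta_pos": [38,-308,-80],"fingers": 52,"turn": 0},
  {"delta_pos": [38,-308,-100],"fingers": 52,"turn": 0},
  {"delta_pos": [38,-308,-112],"fingers": 52,"turn": 0},
  {"delta_pos": [38,-308,-115],"fingers": 52,"turn": 0},
  {"delta_pos": [38,-308,-115],"fingers": 0,"turn": 0},
  {"delta_pos": [38,-308,-115],"fingers": 0,"turn": 0},
  {"delta_pos": [38,-308,-115],"fingers": 0,"turn": 0},
  {"delta_pos": [38,-308,-115],"fingers": 0,"turn": 0},
  {"delta_pos": [38,-308,-115],"fingers": 0,"turn": 0},
  {"delta_pos": [38,-308,-115],"fingers": 0,"turn": 0},
])

```text
time_s: 19.2
position: [0.4791, -0.2689, 0.0766]
tcp_rot: [[-0.183, 0.002, 0.983], [-0.983, -0.001, -0.183], [0.001, -1.0, 0.002]]
force: [0.8, 0.2, 3.4]
opening: 0.293
```

>>> jog_arm([
  {"delta_pos": [0,0,5],"fingers": 0,"turn": 0},
  {"delta_pos": [0,0,20],"fingers": 0,"turn": 0},
  {"delta_pos": [0,0,45],"fingers": 0,"turn": 0},
  {"delta_pos": [0,5,75],"fingers": 0,"turn": 0},
  {"delta_pos": [5,30,95],"fingers": 0,"turn": 0},
  {"delta_pos": [10,65,100],"fingers": 0,"turn": 0},
  {"delta_pos": [15,100,100],"fingers": 0,"turn": 0},
  {"delta_pos": [20,138,100],"fingers": 0,"turn": 0},
  {"delta_pos": [27,176,100],"fingers": 0,"turn": 0},
  {"delta_pos": [35,214,100],"fingers": 0,"turn": 0},
  {"delta_pos": [45,252,100],"fingers": 0,"turn": 0},
  {"delta_pos": [55,290,100],"fingers": 0,"turn": 0},
  {"delta_pos": [65,325,95],"fingers": 0,"turn": 0},
  {"delta_pos": [73,360,88],"fingers": 0,"turn": 0},
  {"delta_pos": [80,390,78],"fingers": 0,"turn": 0},
  {"delta_pos": [82,408,70],"fingers": 0,"turn": 0},
  {"delta_pos": [82,416,65],"fingers": 0,"turn": 0},
  {"delta_pos": [82,416,65],"fingers": 0,"turn": 0},
  {"delta_pos": [82,416,65],"fingers": 0,"turn": 0},
])

```text
time_s: 20.78
position: [0.5595, 0.1471, 0.1402]
tcp_rot: [[-0.183, -0.002, 0.983], [-0.983, -0.001, -0.183], [0.001, -1.0, -0.002]]
force: [1.0, -0.4, -1.6]
opening: 0.292
```

```bash
python3 - <<'E'
from h import *
s=read_state();print(s['time_s'],s['position'],s['joint_positions'],s['force'],s['opening'])
save('wrist','w10')
E
```

```text
20.7833 [0.55953568 0.14708698 0.14023626] [ 3.68643599e+00  3.42304094e+01  9.39100700e+01 -4.87470411e-02
  5.19652889e+01  1.04245776e+02] [ 1.0488338  -0.41265579 -1.62136921] 0.29220851356460825
```

View pics/w10.png

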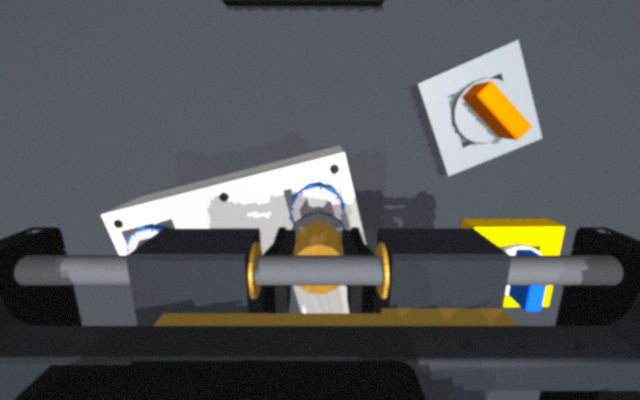

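The alignment looks the same as for the first post, with the socket at (317,205). I'll insert it.

>>> jog_arm([
  {"delta_pos": [1,0,-8],"fingers": 0,"turn": 0},
  {"delta_pos": [1,0,-16],"fingers": 0,"turn": 0},
  {"delta_pos": [1,0,-23],"fingers": 0,"turn": 0},
  {"delta_pos": [1,0,-29],"fingers": 0,"turn": 0},
  {"delta_pos": [1,0,-35],"fingers": 0,"turn": 0},
  {"delta_pos": [1,0,-40],"fingers": 0,"turn": 0},
  {"delta_pos": [1,0,-44],"fingers": 0,"turn": 0},
  {"delta_pos": [1,0,-47],"fingers": 0,"turn": 0},
  {"delta_pos": [1,0,-49],"fingers": 0,"turn": 0},
  {"delta_pos": [1,0,-51],"fingers": 0,"turn": 0},
  {"delta_pos": [1,0,-51],"fingers": 0,"turn": 0},
])

```text
time_s: 21.75
position: [0.5598, 0.1482, 0.0896]
tcp_rot: [[-0.183, -0.003, 0.983], [-0.983, 0.001, -0.183], [0.0, -1.0, -0.003]]
force: [-4.7, 3.1, 1.8]
opening: 0.284
```

>>> jog_arm([
  {"delta_pos": [-1,1,-1],"fingers": 0,"turn": 0},
  {"delta_pos": [-1,1,-2],"fingers": 0,"turn": 0},
  {"delta_pos": [-1,1,-3],"fingers": 0,"turn": 0},
  {"delta_pos": [-1,1,-4],"fingers": 0,"turn": 0},
  {"delta_pos": [-1,1,-5],"fingers": 0,"turn": 0},
  {"delta_pos": [-1,1,-5],"fingers": 0,"turn": 0},
])

```text
time_s: 22.25
position: [0.5598, 0.1483, 0.0857]
tcp_rot: [[-0.183, -0.001, 0.983], [-0.983, -0.001, -0.183], [0.001, -1.0, -0.001]]
force: [-4.7, 0.1, 7.8]
opening: 0.288
```

>>> jog_arm([
  {"delta_pos": [0,0,-1],"fingers": 0,"turn": 0},
  {"delta_pos": [0,0,-2],"fingers": 0,"turn": 0},
  {"delta_pos": [0,0,-3],"fingers": 0,"turn": 0},
  {"delta_pos": [0,0,-3],"fingers": 0,"turn": 0},
])

```text
time_s: 22.58
position: [0.5599, 0.1484, 0.0839]
tcp_rot: [[-0.182, -0.0, 0.983], [-0.983, -0.001, -0.182], [0.001, -1.0, -0.0]]
force: [-6.7, -0.1, 14.5]
opening: 0.292
```

>>> jog_arm([
  {"delta_pos": [-1,0,-1],"fingers": 0,"turn": 0},
  {"delta_pos": [-1,0,-2],"fingers": 0,"turn": 0},
  {"delta_pos": [-1,0,-2],"fingers": 0,"turn": 0},
])

```text
time_s: 22.83
position: [0.5598, 0.1483, 0.0836]
tcp_rot: [[-0.182, 0.002, 0.983], [-0.983, -0.001, -0.182], [0.001, -1.0, 0.002]]
force: [-8.5, -0.3, 23.1]
opening: 0.293
```

>>> jog_arm([
  {"delta_pos": [2,0,3],"fingers": 0,"turn": 0},
  {"delta_pos": [2,0,3],"fingers": 52,"turn": 0},
  {"delta_pos": [2,0,3],"fingers": 52,"turn": 0},
  {"delta_pos": [2,0,3],"fingers": 52,"turn": 0},
  {"delta_pos": [2,0,3],"fingers": 52,"turn": 0},
  {"delta_pos": [2,0,3],"fingers": 52,"turn": 0},
  {"delta_pos": [2,0,20],"fingers": 52,"turn": 0},
  {"delta_pos": [2,0,50],"fingers": 52,"turn": 0},
  {"delta_pos": [0,-20,85],"fingers": 52,"turn": 0},
  {"delta_pos": [-15,-55,110],"fingers": 52,"turn": 0},
  {"delta_pos": [-25,-95,110],"fingers": 52,"turn": 0},
  {"delta_pos": [-25,-135,110],"fingers": 52,"turn": 0},
  {"delta_pos": [-25,-175,110],"fingers": 52,"turn": 0},
  {"delta_pos": [-25,-215,110],"fingers": 52,"turn": 0},
  {"delta_pos": [-25,-255,110],"fingers": 52,"turn": 0},
  {"delta_pos": [-25,-295,110],"fingers": 52,"turn": 0},
  {"delta_pos": [-20,-335,110],"fingers": 52,"turn": 0},
  {"delta_pos": [-15,-360,110],"fingers": 52,"turn": 0},
  {"delta_pos": [-15,-370,110],"fingers": 52,"turn": 0},
  {"delta_pos": [-15,-370,110],"fingers": 52,"turn": 0},
])

```text
time_s: 24.5
position: [0.5446, -0.2241, 0.1893]
tcp_rot: [[-0.187, 0.001, 0.982], [-0.982, -0.001, -0.187], [0.001, -1.0, 0.001]]
force: [-0.6, -0.7, -1.1]
opening: 0.522
```

```bash
python3 - <<'E'
from h import *
s=read_state();print(s['time_s'],s['position'],s['joint_positions'],s['force'],s['opening'])
save('wrist','w11');save('scene','s11')
im=cv2.imread('pics/w11.png');hsv=cv2.cvtColor(im,cv2.COLOR_BGR2HSV)
m=(hsv[...,0]>15)&(hsv[...,0]<35)&(hsv[...,1]>130)&(hsv[...,2]>200); m[225:]=0
for c,st,mm in blobs(m): print(c,st,wplane(c,s,.089)[0])
im=cv2.imread('pics/s11.png');cv2.imwrite('pics/s11z.png',cv2.resize(im[150:290,290:490],None,fx=4,fy=4))
E
```

```text
24.5 [ 0.54461461 -0.22407279  0.18931133] [-3.32195087e+01  3.09438289e+01  9.03038808e+01 -2.05178517e-02
  5.86860979e+01  6.75550888e+01] [-0.60490469 -0.74972352 -1.08751194] 0.5223971596986817
[ 51.49592391 174.49456522] [ 27 154  50  42 736] [ 0.60765888 -0.02423423  0.089     ]
[368.50198675 185.88741722] [353 171  31  31 755] [ 0.55208332 -0.26669252  0.089     ]
```

View pics/s11z.png

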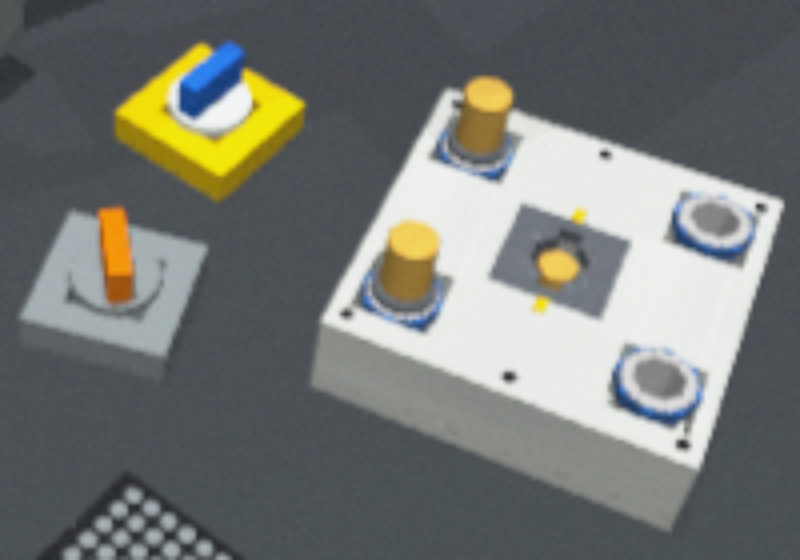

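View pics/w11.png

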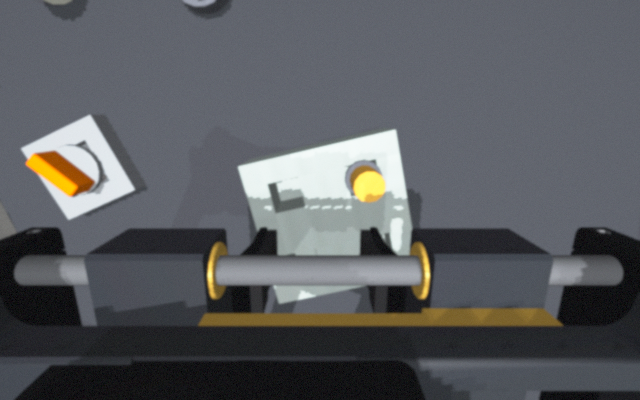

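Both posts are seated with flush rims. The last post's head is at (368,186), which gives (551, −267).

>>> jog_arm([
  {"delta_pos": [2,-10,0],"fingers": 52,"turn": 0},
  {"delta_pos": [4,-28,-5],"fingers": 52,"turn": 0},
  {"delta_pos": [6,-43,-20],"fingers": 52,"turn": 0},
  {"delta_pos": [6,-43,-45],"fingers": 52,"turn": 0},
  {"delta_pos": [6,-43,-75],"fingers": 52,"turn": 0},
  {"delta_pos": [6,-43,-98],"fingers": 52,"turn": 0},
  {"delta_pos": [6,-43,-110],"fingers": 52,"turn": 0},
  {"delta_pos": [6,-43,-113],"fingers": 52,"turn": 0},
  {"delta_pos": [6,-43,-113],"fingers": 0,"turn": 0},
  {"delta_pos": [6,-43,-113],"fingers": 0,"turn": 0},
  {"delta_pos": [6,-43,-113],"fingers": 0,"turn": 0},
  {"delta_pos": [6,-43,-113],"fingers": 0,"turn": 0},
  {"delta_pos": [6,-43,-113],"fingers": 0,"turn": 0},
  {"delta_pos": [6,-43,-113],"fingers": 0,"turn": 0},
  {"delta_pos": [6,-43,-113],"fingers": 0,"turn": 0},
])

```text
time_s: 25.85
position: [0.5514, -0.2653, 0.0782]
tcp_rot: [[-0.183, 0.003, 0.983], [-0.983, -0.002, -0.183], [0.002, -1.0, 0.003]]
force: [-0.3, -0.7, 5.9]
opening: 0.29
```

>>> jog_arm([
  {"delta_pos": [0,0,5],"fingers": 0,"turn": 0},
  {"delta_pos": [0,0,20],"fingers": 0,"turn": 0},
  {"delta_pos": [0,0,45],"fingers": 0,"turn": 0},
  {"delta_pos": [0,5,75],"fingers": 0,"turn": 0},
  {"delta_pos": [0,30,105],"fingers": 0,"turn": 0},
  {"delta_pos": [0,65,120],"fingers": 0,"turn": 0},
  {"delta_pos": [0,100,120],"fingers": 0,"turn": 0},
  {"delta_pos": [0,138,120],"fingers": 0,"turn": 0},
  {"delta_pos": [0,176,120],"fingers": 0,"turn": 0},
  {"delta_pos": [0,214,120],"fingers": 0,"turn": 0},
  {"delta_pos": [0,252,120],"fingers": 0,"turn": 0},
  {"delta_pos": [0,290,120],"fingers": 0,"turn": 0},
  {"delta_pos": [0,328,120],"fingers": 0,"turn": 0},
  {"delta_pos": [0,366,120],"fingers": 0,"turn": 0},
  {"delta_pos": [0,404,120],"fingers": 0,"turn": 0},
  {"delta_pos": [0,442,120],"fingers": 0,"turn": 0},
  {"delta_pos": [0,480,120],"fingers": 0,"turn": 0},
  {"delta_pos": [0,515,105],"fingers": 0,"turn": 0},
  {"delta_pos": [0,538,85],"fingers": 0,"turn": 0},
  {"delta_pos": [0,543,65],"fingers": 0,"turn": 0},
])

```text
time_s: 27.52
position: [0.5494, 0.2832, 0.1411]
tcp_rot: [[-0.179, 0.001, 0.984], [-0.984, 0.002, -0.179], [-0.002, -1.0, 0.0]]
force: [0.2, -0.1, -2.3]
opening: 0.29
```

>>> jog_arm([
  {"delta_pos": [0,0,0],"fingers": 0,"turn": 0},
  {"delta_pos": [0,0,0],"fingers": 0,"turn": 0},
])

```text
time_s: 27.68
position: [0.5483, 0.2784, 0.1399]
tcp_rot: [[-0.182, -0.005, 0.983], [-0.983, -0.002, -0.182], [0.003, -1.0, -0.005]]
force: [0.5, -0.2, -2.2]
opening: 0.285
```

```bash
python3 - <<'E'
from h import *
s=read_state();print(s['time_s'],s['position'],s['joint_positions'],s['force'],s['opening'])
save('wrist','w12')
E
```

```text
27.6833 [0.54829659 0.27839994 0.13994589] [ 1.65258570e+01  3.66048847e+01  8.83252106e+01 -1.50213742e-02
  5.53852512e+01  1.17035933e+02] [ 0.46162859 -0.16962074 -2.15348369] 0.28496156126265126
```

View pics/w12.png

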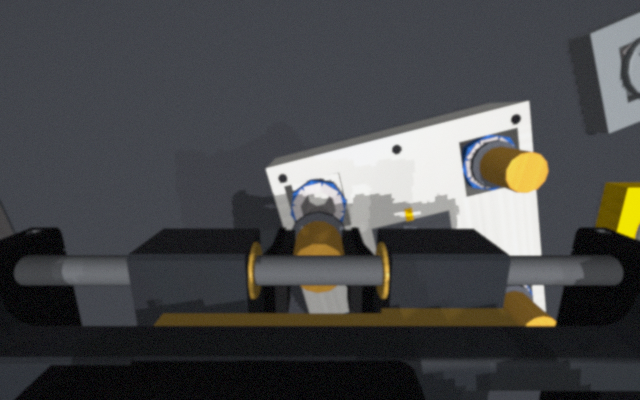

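The arm was still settling. The post is above the last socket, and I'll insert it with x +2.

>>> jog_arm([
  {"delta_pos": [2,0,0],"fingers": 0,"turn": 0},
  {"delta_pos": [2,0,-8],"fingers": 0,"turn": 0},
  {"delta_pos": [2,0,-16],"fingers": 0,"turn": 0},
  {"delta_pos": [2,0,-23],"fingers": 0,"turn": 0},
  {"delta_pos": [2,0,-29],"fingers": 0,"turn": 0},
  {"delta_pos": [2,0,-35],"fingers": 0,"turn": 0},
  {"delta_pos": [2,0,-40],"fingers": 0,"turn": 0},
  {"delta_pos": [2,0,-44],"fingers": 0,"turn": 0},
  {"delta_pos": [2,0,-47],"fingers": 0,"turn": 0},
  {"delta_pos": [2,0,-49],"fingers": 0,"turn": 0},
  {"delta_pos": [2,0,-50],"fingers": 0,"turn": 0},
  {"delta_pos": [2,0,-50],"fingers": 0,"turn": 0},
])

```text
time_s: 28.73
position: [0.5513, 0.2781, 0.092]
tcp_rot: [[-0.183, -0.002, 0.983], [-0.983, -0.001, -0.183], [0.002, -1.0, -0.002]]
force: [-3.5, -2.6, 2.1]
opening: 0.288
```

>>> jog_arm([
  {"delta_pos": [-1,0,-1],"fingers": 0,"turn": 0},
  {"delta_pos": [-1,0,-2],"fingers": 0,"turn": 0},
  {"delta_pos": [-1,0,-3],"fingers": 0,"turn": 0},
  {"delta_pos": [-1,0,-4],"fingers": 0,"turn": 0},
  {"delta_pos": [-1,0,-5],"fingers": 0,"turn": 0},
  {"delta_pos": [-1,0,-5],"fingers": 0,"turn": 0},
])

```text
time_s: 29.23
position: [0.5512, 0.2781, 0.0878]
tcp_rot: [[-0.183, 0.0, 0.983], [-0.983, -0.001, -0.183], [0.001, -1.0, 0.0]]
force: [-3.2, -3.0, 7.0]
opening: 0.292
```

>>> jog_arm([
  {"delta_pos": [0,0,-1],"fingers": 0,"turn": 0},
  {"delta_pos": [0,0,-2],"fingers": 0,"turn": 0},
  {"delta_pos": [0,0,-3],"fingers": 0,"turn": 0},
  {"delta_pos": [0,0,-3],"fingers": 0,"turn": 0},
])

```text
time_s: 29.57
position: [0.5513, 0.2781, 0.0858]
tcp_rot: [[-0.183, 0.0, 0.983], [-0.983, -0.001, -0.183], [0.001, -1.0, 0.0]]
force: [-4.9, -5.2, 13.2]
opening: 0.29
```

>>> jog_arm([
  {"delta_pos": [0,0,-1],"fingers": 0,"turn": 0},
  {"delta_pos": [0,0,-2],"fingers": 0,"turn": 0},
  {"delta_pos": [0,0,-2],"fingers": 0,"turn": 0},
])

```text
time_s: 29.82
position: [0.5513, 0.2781, 0.0855]
tcp_rot: [[-0.182, 0.001, 0.983], [-0.983, -0.001, -0.182], [0.001, -1.0, 0.001]]
force: [-8.0, -6.0, 21.0]
opening: 0.286
```

The third post is at its stop too. I'll release it, retreat, and go to view the knob.

>>> jog_arm([
  {"delta_pos": [1,0,3],"fingers": 0,"turn": 0},
  {"delta_pos": [1,0,3],"fingers": 52,"turn": 0},
  {"delta_pos": [1,0,3],"fingers": 52,"turn": 0},
  {"delta_pos": [1,0,3],"fingers": 52,"turn": 0},
  {"delta_pos": [1,0,3],"fingers": 52,"turn": 0},
  {"delta_pos": [1,0,3],"fingers": 52,"turn": 0},
  {"delta_pos": [1,0,20],"fingers": 52,"turn": 0},
  {"delta_pos": [1,0,50],"fingers": 52,"turn": 0},
  {"delta_pos": [0,-20,85],"fingers": 52,"turn": 0},
  {"delta_pos": [0,-55,110],"fingers": 52,"turn": 0},
  {"delta_pos": [0,-95,130],"fingers": 52,"turn": 3},
  {"delta_pos": [0,-135,140],"fingers": 52,"turn": 6},
  {"delta_pos": [0,-175,150],"fingers": 52,"turn": 9},
  {"delta_pos": [0,-215,160],"fingers": 52,"turn": 12},
  {"delta_pos": [0,-245,160],"fingers": 52,"turn": 14},
  {"delta_pos": [0,-260,160],"fingers": 52,"turn": 14},
  {"delta_pos": [0,-260,160],"fingers": 52,"turn": 14},
  {"delta_pos": [0,-260,160],"fingers": 52,"turn": 14},
])

```text
time_s: 31.32
position: [0.5516, 0.0179, 0.2415]
tcp_rot: [[0.057, 0.001, 0.998], [-0.998, 0.001, 0.057], [-0.001, -1.0, 0.001]]
force: [0.1, 0.3, 0.1]
opening: 0.517
```

```bash
python3 - <<'E'
from h import *
s=read_state();print(s['time_s'],s['position'],s['joint_positions'],s['force'],s['opening'])
save('wrist','w13');save('scene','s13');save('side','d13')
im=cv2.imread('pics/w13.png');hsv=cv2.cvtColor(im,cv2.COLOR_BGR2HSV)
m=(hsv[...,0]>3)&(hsv[...,0]<15)&(hsv[...,1]>180)&(hsv[...,2]>150); m[225:]=0
for c,st,mm in blobs(m):
    cn=cv2.findContours(mm.astype(np.uint8),0,2)[0][0];Q=wplane(cn[:,0].astype(float),s,.0555)[:,:2]
    print(c,st,wplane(c,s,.0555)[0],cv2.minAreaRect((Q*1000).astype(np.float32)))
for c in ['scene','side','wrist']:
  for n in ['knob_center','knob_stand','plug_center','plug_stand']:
    print(c,n,[(np.round(d['position'],4),round(d['confidence'],2)) for d in tip_of(n,c)])
im=cv2.imread('pics/s13.png');cv2.imwrite('pics/s13z.png',cv2.resize(im[150:290,290:490],None,fx=4,fy=4))
E
```

```text
31.3167 [0.55164801 0.01791731 0.24154104] [-9.76231184e+00  2.44422155e+01  9.25593273e+01  4.37025918e-02
  6.29741172e+01  7.69338665e+01] [0.14260284 0.27879832 0.08992139] 0.5171369261971182
scene knob_center [(array([0.6068, 0.0106, 0.0342]), 0.74), (array([0.4482, 0.1385, 0.0553]), 0.31)]
scene knob_stand [(array([0.5996, 0.0029, 0.0016]), 0.55)]
scene plug_center [(array([ 0.464 , -0.0165,  0.0302]), 0.6)]
scene plug_stand [(array([ 0.4634, -0.0152,  0.0008]), 0.97)]
side knob_center [(array([0.6033, 0.0099, 0.031 ]), 0.83)]
side knob_stand [(array([0.605 , 0.0079, 0.0021]), 0.82)]
side plug_center [(array([0.6036, 0.0085, 0.0323]), 0.72), (array([ 0.7529,  0.1249, -0.0049]), 0.17)]
side plug_stand [(array([ 0.462 , -0.0146,  0.0041]), 0.72)]
wrist knob_center [(array([0.6056, 0.0063, 0.0309]), 0.93)]
wrist knob_stand []
wrist plug_center [(array([ 0.4613, -0.0171,  0.0328]), 0.61)]
wrist plug_stand [(array([ 0.4648, -0.0168,  0.0021]), 0.59)]
```

View pics/s13z.png

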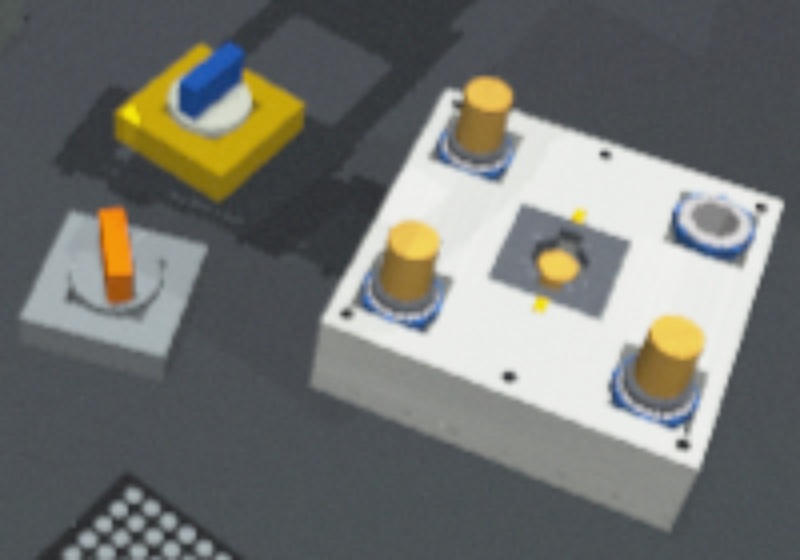

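View pics/w13.png

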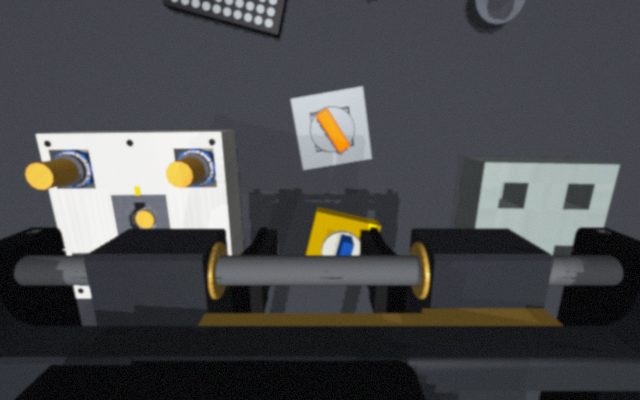

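All three sleeves look flush. The knob is at about (333,130). I'll measure its bar.

```bash
python3 - <<'E'
from h import *
s=read_state()
im=cv2.imread('pics/w13.png');hsv=cv2.cvtColor(im,cv2.COLOR_BGR2HSV)
print(hsv[130,333],hsv[115,325])
m=(hsv[...,0]>3)&(hsv[...,0]<25)&(hsv[...,1]>150)&(hsv[...,2]>180); m[225:]=0;m[:,:290]=0;m[:,380:]=0
for c,st,mm in blobs(m):
    cn=cv2.findContours(mm.astype(np.uint8),0,2)[0][0];Q=wplane(cn[:,0].astype(float),s,.0555)[:,:2]
    print(c,st,wplane(c,s,.0555)[0],cv2.minAreaRect((Q*1000).astype(np.float32)))
E
```

```text
[ 20 226 246] [ 20 217 246]
[332.61728395 130.37918871] [317 109  33  43 567] [0.60616571 0.00649671 0.0555    ] ((605.9470825195312, 6.484062194824219), (44.96947479248047, 13.085464477539062), 37.505271911621094)
[335.04402516 220.13207547] [315 213  52  12 318] [ 0.51005322 -0.00302528  0.0555    ] ((512.2664794921875, -8.98530387878418), (12.695634841918945, 56.21181869506836), 3.3949978351593018)
```

The knob's bar yaw is 37.5° and its centre is about (606, 8). The post seats put the mount axis at (498.3, 209.1). I'll turn +34° and approach the knob.

>>> jog_arm([
  {"delta_pos": [15,-3,-15],"fingers": 52,"turn": 7},
  {"delta_pos": [35,-6,-40],"fingers": 52,"turn": 14},
  {"delta_pos": [50,-9,-70],"fingers": 52,"turn": 21},
  {"delta_pos": [54,-10,-100],"fingers": 52,"turn": 28},
  {"delta_pos": [54,-10,-115],"fingers": 52,"turn": 34},
  {"delta_pos": [54,-10,-120],"fingers": 52,"turn": 34},
  {"delta_pos": [54,-10,-120],"fingers": 52,"turn": 34},
  {"delta_pos": [54,-10,-120],"fingers": 52,"turn": 34},
])

```text
time_s: 32.73
position: [0.6058, 0.0085, 0.1221]
tcp_rot: [[0.606, 0.001, 0.796], [-0.796, -0.0, 0.606], [0.001, -1.0, 0.001]]
force: [-0.5, 0.5, 0.3]
opening: 0.516
```

```bash
python3 - <<'E'
from h import *
s=read_state();print(s['time_s'],s['position'],s['joint_positions'],s['force'],s['opening'])
save('wrist','w14');save('side','d14')
im=cv2.imread('pics/d14.png');cv2.imwrite('pics/d14z.png',cv2.resize(im[100:280,200:440],None,fx=3.3,fy=3.3))
E
```

```text
32.7333 [0.60579269 0.00849324 0.1221261 ] [-9.75481269e+00  3.73589079e+01  9.06211994e+01  2.84589525e-03
  5.19679826e+01  4.29517897e+01] [-0.50985607  0.51733124  0.2554211 ] 0.5160846342331316
```

View pics/w14.png

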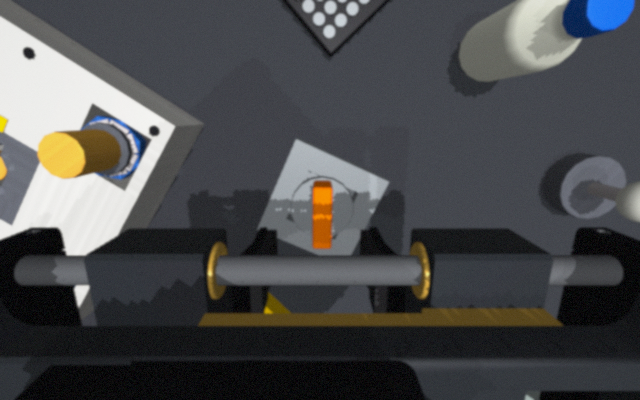

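View pics/d14z.png

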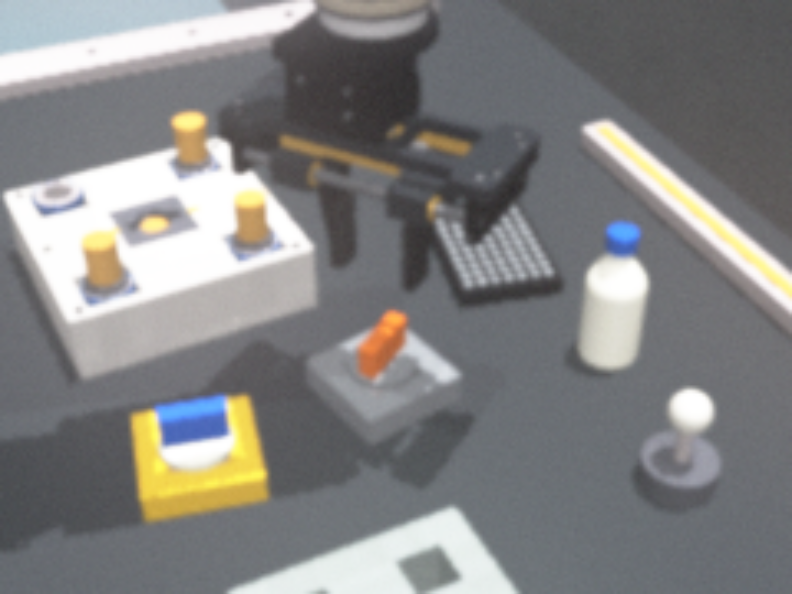

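The bar at (322,212) is aligned and centred between the fingers. I'll descend and grip.

>>> jog_arm([
  {"delta_pos": [0,0,-15],"fingers": 52,"turn": 0},
  {"delta_pos": [0,0,-35],"fingers": 52,"turn": 0},
  {"delta_pos": [0,0,-55],"fingers": 52,"turn": 0},
  {"delta_pos": [0,0,-67],"fingers": 52,"turn": 0},
  {"delta_pos": [0,0,-72],"fingers": 52,"turn": 0},
  {"delta_pos": [0,0,-72],"fingers": 52,"turn": 0},
  {"delta_pos": [0,0,-72],"fingers": 0,"turn": 0},
  {"delta_pos": [0,0,-72],"fingers": 0,"turn": 0},
  {"delta_pos": [0,0,-72],"fingers": 0,"turn": 0},
  {"delta_pos": [0,0,-72],"fingers": 0,"turn": 0},
  {"delta_pos": [0,0,-72],"fingers": 0,"turn": 0},
  {"delta_pos": [0,0,-72],"fingers": 0,"turn": 0},
  {"delta_pos": [0,0,-72],"fingers": 0,"turn": 0},
  {"delta_pos": [0,0,-72],"fingers": 0,"turn": 0},
])

```text
time_s: 34.0
position: [0.6061, 0.0083, 0.0502]
tcp_rot: [[0.608, 0.002, 0.794], [-0.794, -0.0, 0.608], [0.001, -1.0, 0.001]]
force: [0.6, -1.0, 3.5]
opening: 0.158
```

>>> jog_arm([
  {"delta_pos": [0,0,5],"fingers": 0,"turn": 0},
  {"delta_pos": [0,0,20],"fingers": 0,"turn": 0},
  {"delta_pos": [0,0,50],"fingers": 0,"turn": 0},
  {"delta_pos": [0,0,85],"fingers": 0,"turn": 0},
  {"delta_pos": [0,0,110],"fingers": 0,"turn": 5},
  {"delta_pos": [0,0,125],"fingers": 0,"turn": 11},
  {"delta_pos": [-5,10,130],"fingers": 0,"turn": 18},
  {"delta_pos": [-15,25,130],"fingers": 0,"turn": 25},
  {"delta_pos": [-25,45,130],"fingers": 0,"turn": 32},
  {"delta_pos": [-35,65,130],"fingers": 0,"turn": 39},
  {"delta_pos": [-45,85,130],"fingers": 0,"turn": 46},
  {"delta_pos": [-55,105,130],"fingers": 0,"turn": 53},
  {"delta_pos": [-65,125,130],"fingers": 0,"turn": 60},
  {"delta_pos": [-75,145,130],"fingers": 0,"turn": 67},
  {"delta_pos": [-85,165,130],"fingers": 0,"turn": 74},
  {"delta_pos": [-95,180,130],"fingers": 0,"turn": 81},
  {"delta_pos": [-103,193,130],"fingers": 0,"turn": 88},
  {"delta_pos": [-108,201,130],"fingers": 0,"turn": 95},
  {"delta_pos": [-108,201,130],"fingers": 0,"turn": 102},
  {"delta_pos": [-108,201,130],"fingers": 0,"turn": 109},
])

```text
time_s: 35.67
position: [0.4957, 0.2103, 0.1792]
tcp_rot: [[0.547, -0.002, -0.837], [0.837, -0.0, 0.547], [-0.002, -1.0, 0.002]]
force: [0.6, -0.5, -1.6]
opening: 0.157
```

>>> jog_arm([
  {"delta_pos": [0,0,0],"fingers": 0,"turn": 7},
  {"delta_pos": [0,0,0],"fingers": 0,"turn": 14},
  {"delta_pos": [0,0,0],"fingers": 0,"turn": 21},
  {"delta_pos": [0,0,0],"fingers": 0,"turn": 28},
  {"delta_pos": [0,0,0],"fingers": 0,"turn": 34},
  {"delta_pos": [0,0,0],"fingers": 0,"turn": 37},
  {"delta_pos": [0,0,0],"fingers": 0,"turn": 37},
  {"delta_pos": [0,0,0],"fingers": 0,"turn": 37},
])

```text
time_s: 36.33
position: [0.4966, 0.2096, 0.1793]
tcp_rot: [[-0.058, -0.002, -0.998], [0.998, -0.0, -0.058], [-0.0, -1.0, 0.002]]
force: [-0.9, -0.0, -1.5]
opening: 0.156
```

```bash
python3 - <<'E'
from h import *
s=read_state();print(s['time_s'],s['position'],s['joint_positions'],s['force'],s['opening'],np.degrees(np.arctan2(s['tcp_rot'][1,0],s['tcp_rot'][0,0])))
save('wrist','w15');save('scene','s15')
im=cv2.imread('pics/s15.png');cv2.imwrite('pics/s15z.png',cv2.resize(im[110:270,340:540],None,fx=4,fy=3.7))
E
```

```text
36.3333 [0.49663555 0.20956073 0.17925006] [ 1.09889814e+01  2.83976644e+01  9.78758086e+01  1.21622082e-02
  5.38166203e+01 -8.23580118e+01] [-0.89839748 -0.02295036 -1.45543254] 0.1563791768463002 93.33980704809926
```

View pics/w15.png

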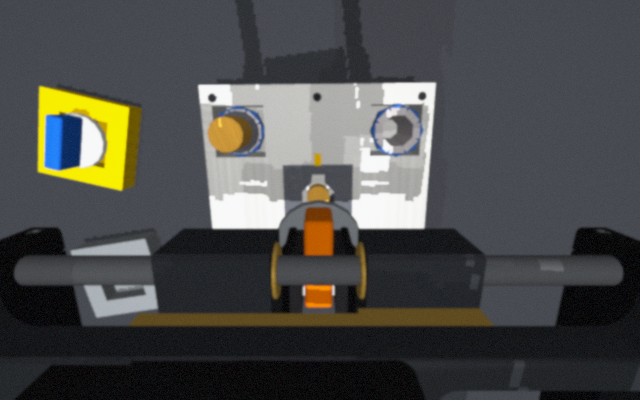

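View pics/s15z.png

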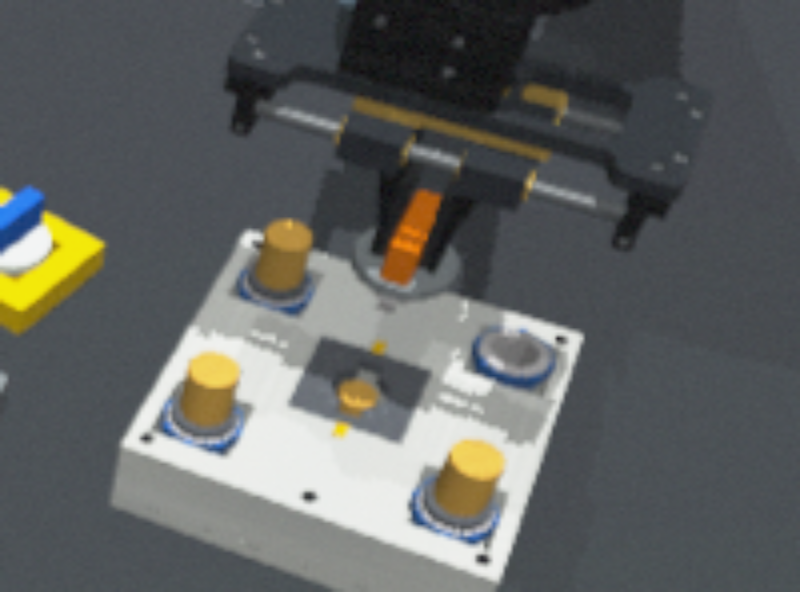

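>>> jog_arm([
  {"delta_pos": [1,0,-15],"fingers": 0,"turn": 0},
  {"delta_pos": [1,0,-35],"fingers": 0,"turn": 0},
  {"delta_pos": [1,0,-52],"fingers": 0,"turn": 0},
  {"delta_pos": [1,0,-65],"fingers": 0,"turn": 0},
  {"delta_pos": [1,0,-72],"fingers": 0,"turn": 0},
  {"delta_pos": [1,0,-74],"fingers": 0,"turn": 0},
  {"delta_pos": [1,0,-74],"fingers": 0,"turn": 0},
  {"delta_pos": [1,0,-74],"fingers": 0,"turn": 0},
  {"delta_pos": [1,0,-74],"fingers": 0,"turn": 0},
])

```text
time_s: 37.18
position: [0.4991, 0.2097, 0.1064]
tcp_rot: [[-0.06, 0.002, -0.998], [0.998, 0.0, -0.06], [0.0, -1.0, -0.002]]
force: [-0.3, 0.7, -2.0]
opening: 0.155
```

```bash
python3 - <<'E'
from h import *
s=read_state();print(s['time_s'],s['position'],s['force'],s['opening'],np.degrees(np.arctan2(s['tcp_rot'][1,0],s['tcp_rot'][0,0])))
save('wrist','w16');save('scene','s16');save('side','d16')
im=cv2.imread('pics/s16.png');cv2.imwrite('pics/s16z.png',cv2.resize(im[150:250,380:500],None,fx=6,fy=5.5,interpolation=cv2.INTER_CUBIC))
im=cv2.imread('pics/d16.png');cv2.imwrite('pics/d16z.png',cv2.resize(im[120:220,190:310],None,fx=6,fy=5.5,interpolation=cv2.INTER_CUBIC))
E
```

```text
37.1833 [0.49909851 0.20974986 0.10642177] [-0.28777965  0.70810098 -1.97217738] 0.15533577998335382 93.41869268994684
```

View pics/w16.png

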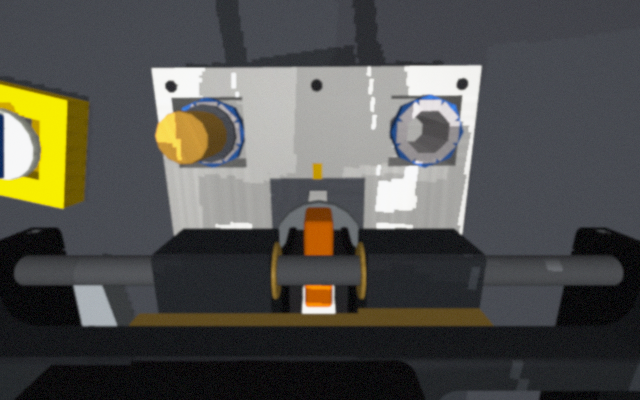

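View pics/s16z.png

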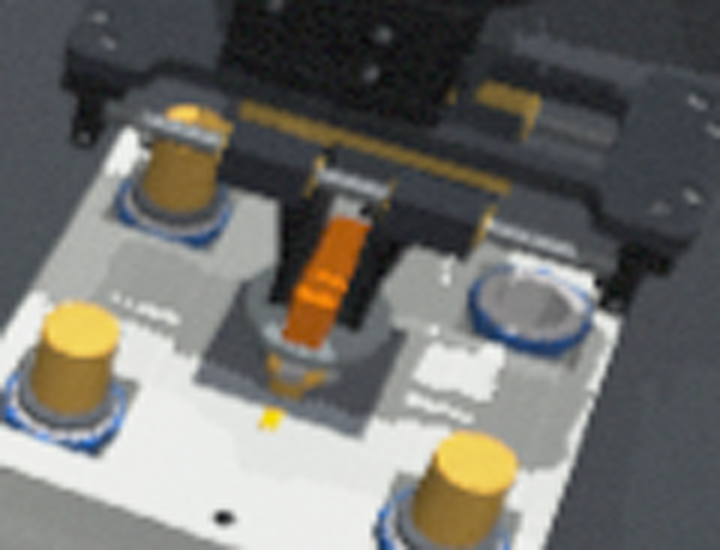

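View pics/d16z.png

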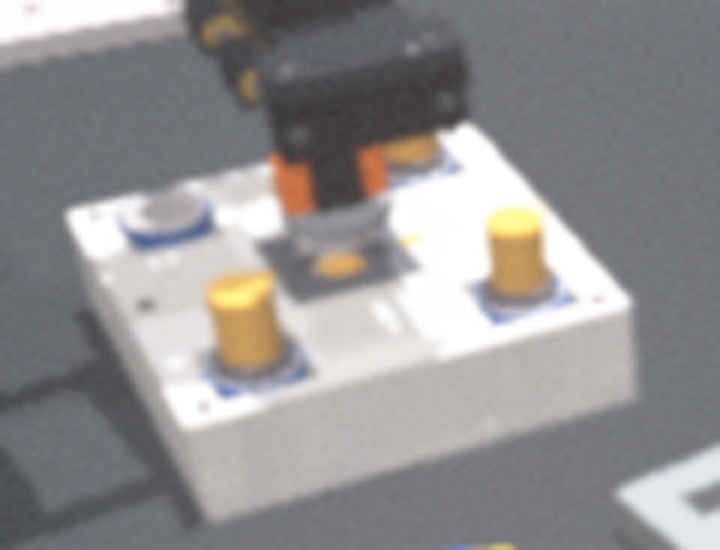

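The knob is over the mount and lined up with the mark at column 317. I'll descend gently onto the plunger.

>>> jog_arm([
  {"delta_pos": [-0.5,-0.5,-2],"fingers": 0,"turn": 0},
  {"delta_pos": [-0.5,-0.5,-4],"fingers": 0,"turn": 0},
  {"delta_pos": [-0.5,-0.5,-6],"fingers": 0,"turn": 0},
  {"delta_pos": [-0.5,-0.5,-8],"fingers": 0,"turn": 0},
  {"delta_pos": [-0.5,-0.5,-10],"fingers": 0,"turn": 0},
  {"delta_pos": [-0.5,-0.5,-12],"fingers": 0,"turn": 0},
  {"delta_pos": [-0.5,-0.5,-12],"fingers": 0,"turn": 0},
])

```text
time_s: 37.92
position: [0.4978, 0.209, 0.0933]
tcp_rot: [[-0.06, -0.0, -0.998], [0.998, -0.0, -0.06], [-0.0, -1.0, 0.0]]
force: [-0.3, 0.3, 0.3]
opening: 0.155
```

It has dropped into the slots with only a light plunger load. Next I'll push down to the disc stop.

>>> jog_arm([
  {"delta_pos": [0,0,-2],"fingers": 0,"turn": 0},
  {"delta_pos": [0,0,-4],"fingers": 0,"turn": 0},
  {"delta_pos": [0,0,-6],"fingers": 0,"turn": 0},
  {"delta_pos": [0,0,-8],"fingers": 0,"turn": 0},
  {"delta_pos": [0,0,-9.5],"fingers": 0,"turn": 0},
  {"delta_pos": [0,0,-9.5],"fingers": 0,"turn": 0},
  {"delta_pos": [0,0,-9.5],"fingers": 0,"turn": 0},
])

```text
time_s: 38.5
position: [0.4979, 0.2091, 0.0847]
tcp_rot: [[-0.06, 0.0, -0.998], [0.998, -0.0, -0.06], [-0.0, -1.0, -0.0]]
force: [-2.7, -1.1, 7.8]
opening: 0.16
```

>>> jog_arm([
  {"delta_pos": [0,0,-1],"fingers": 0,"turn": 0},
  {"delta_pos": [0,0,-2],"fingers": 0,"turn": 0},
  {"delta_pos": [0,0,-2],"fingers": 0,"turn": 0},
])

```text
time_s: 38.75
position: [0.4979, 0.2091, 0.0831]
tcp_rot: [[-0.06, 0.0, -0.998], [0.998, -0.0, -0.06], [-0.0, -1.0, -0.0]]
force: [-2.8, -1.3, 10.0]
opening: 0.16
```

It is pushed right down at about 11.6 N. I'll turn it clockwise.

>>> jog_arm([
  {"delta_pos": [0,0,0],"fingers": 0,"turn": -4},
  {"delta_pos": [0,0,0],"fingers": 0,"turn": -10},
  {"delta_pos": [0,0,0],"fingers": 0,"turn": -16},
  {"delta_pos": [0,0,0],"fingers": 0,"turn": -22},
  {"delta_pos": [0,0,0],"fingers": 0,"turn": -28},
  {"delta_pos": [0,0,0],"fingers": 0,"turn": -30},
  {"delta_pos": [0,0,0],"fingers": 0,"turn": -30},
])

```text
time_s: 39.33
position: [0.4991, 0.2093, 0.0832]
tcp_rot: [[0.448, 0.003, -0.894], [0.894, 0.0, 0.448], [0.002, -1.0, -0.003]]
force: [-1.0, -0.6, 9.0]
opening: 0.155
```

```bash
python3 - <<'E'
from h import *
s=read_state();print(s['moment'],s['force'],np.degrees(np.arctan2(s['tcp_rot'][1,0],s['tcp_rot'][0,0])))
save('scene','s17')
im=cv2.imread('pics/s17.png');cv2.imwrite('pics/s17z.png',cv2.resize(im[150:250,380:500],None,fx=6,fy=5.5,interpolation=cv2.INTER_CUBIC))
E
```

```text
[-0.01885499  0.0406039  -0.06593306] [-0.9813828  -0.56966981  9.04625019] 63.36068847373418
```

View pics/s17z.png

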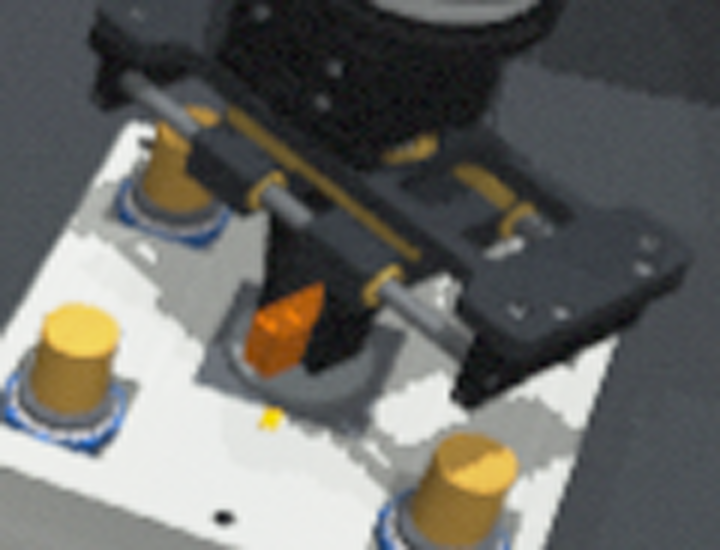

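The knob turns freely with the tool, with little moment. I'll go on to the quarter turn.

>>> jog_arm([
  {"delta_pos": [0,0,0],"fingers": 0,"turn": -5},
  {"delta_pos": [0,0,0],"fingers": 0,"turn": -11},
  {"delta_pos": [0,0,0],"fingers": 0,"turn": -17},
  {"delta_pos": [0,0,0],"fingers": 0,"turn": -23},
  {"delta_pos": [0,0,0],"fingers": 0,"turn": -29},
  {"delta_pos": [0,0,0],"fingers": 0,"turn": -35},
  {"delta_pos": [0,0,0],"fingers": 0,"turn": -41},
  {"delta_pos": [0,0,0],"fingers": 0,"turn": -47},
  {"delta_pos": [0,0,0],"fingers": 0,"turn": -52},
  {"delta_pos": [0,0,0],"fingers": 0,"turn": -57},
  {"delta_pos": [0,0,0],"fingers": 0,"turn": -60},
  {"delta_pos": [0,0,0],"fingers": 0,"turn": -60},
  {"delta_pos": [0,0,0],"fingers": 0,"turn": -60},
])

```text
time_s: 40.47
position: [0.4995, 0.2093, 0.0833]
tcp_rot: [[0.998, 0.004, -0.06], [0.06, 0.001, 0.998], [0.004, -1.0, 0.0]]
force: [-0.3, -0.0, 9.0]
opening: 0.161
```

```bash
python3 - <<'E'
from h import *
s=read_state();print(s['moment'],s['force'],s['position'],np.degrees(np.arctan2(s['tcp_rot'][1,0],s['tcp_rot'][0,0])))
E
```

```text
[-0.07941992 -0.04027204 -0.01166751] [-0.27326218 -0.04709677  8.99354254] [0.4995453  0.20934875 0.08334735] 3.4255336345752156
```

>>> jog_arm([
  {"delta_pos": [0,0,2],"fingers": 0,"turn": 0},
  {"delta_pos": [0,0,4],"fingers": 0,"turn": 0},
  {"delta_pos": [0,0,6],"fingers": 0,"turn": 0},
  {"delta_pos": [0,0,7.5],"fingers": 0,"turn": 0},
  {"delta_pos": [0,0,7.5],"fingers": 0,"turn": 0},
])

```text
time_s: 40.88
position: [0.4995, 0.2093, 0.0888]
tcp_rot: [[0.998, 0.003, -0.06], [0.06, 0.001, 0.998], [0.003, -1.0, 0.0]]
force: [4.9, 1.2, -9.1]
opening: 0.159
```

It rose 5.5 mm and then resisted a 9 N pull, so it is clicked into the notches. I'll release and retreat.

>>> jog_arm([
  {"delta_pos": [0,0,-1],"fingers": 0,"turn": 0},
  {"delta_pos": [0,0,-1],"fingers": 45,"turn": 0},
  {"delta_pos": [0,0,-1],"fingers": 45,"turn": 0},
  {"delta_pos": [0,0,-1],"fingers": 45,"turn": 0},
  {"delta_pos": [0,0,-1],"fingers": 45,"turn": 0},
  {"delta_pos": [0,0,-1],"fingers": 45,"turn": 0},
  {"delta_pos": [0,0,15],"fingers": 45,"turn": 0},
  {"delta_pos": [0,0,40],"fingers": 45,"turn": 0},
  {"delta_pos": [0,0,80],"fingers": 45,"turn": 0},
  {"delta_pos": [0,0,120],"fingers": 45,"turn": 0},
  {"delta_pos": [0,-20,160],"fingers": 45,"turn": 0},
  {"delta_pos": [0,-60,200],"fingers": 45,"turn": 0},
  {"delta_pos": [0,-100,220],"fingers": 45,"turn": 0},
  {"delta_pos": [0,-130,220],"fingers": 45,"turn": 0},
  {"delta_pos": [0,-140,220],"fingers": 45,"turn": 0},
  {"delta_pos": [0,-140,220],"fingers": 45,"turn": 0},
  {"delta_pos": [0,-140,220],"fingers": 45,"turn": 0},
])

```text
time_s: 42.3
position: [0.4973, 0.0685, 0.3096]
tcp_rot: [[0.998, -0.001, -0.057], [0.057, 0.001, 0.998], [-0.001, -1.0, 0.001]]
force: [0.0, 0.9, 0.8]
opening: 0.447
```

```bash
python3 - <<'E'
from h import *
s=read_state();print(s['time_s'],s['position'],s['force'],s['opening'],s['tcp_rot'][:,2])
save('wrist','w18');save('scene','s18');save('side','d18')
for c in ['scene','side','wrist']:
  for n in ['knob_center','plug_center','plug_stand','fluid','well_tray','ball_standard']:
    print(c,n,[(np.round(d['position'],4),round(d['confidence'],2)) for d in tip_of(n,c)][:1])
im=cv2.imread('pics/s18.png');cv2.imwrite('pics/s18z.png',cv2.resize(im[140:290,290:490],None,fx=4,fy=4,interpolation=cv2.INTER_CUBIC))
im=cv2.imread('pics/d18.png');cv2.imwrite('pics/d18z.png',cv2.resize(im[120:270,190:350],None,fx=4,fy=4,interpolation=cv2.INTER_CUBIC))
E
```

```text
42.3 [0.49730139 0.06848981 0.30962629] [0.04226164 0.90998541 0.83418726] 0.4470058053368295 [-5.73350999e-02  9.98354751e-01  6.90753153e-04]
scene knob_center [(array([0.5013, 0.2121, 0.0693]), 0.63)]
scene plug_center [(array([ 0.462 , -0.0156,  0.0293]), 0.65)]
scene plug_stand [(array([ 0.465 , -0.0137,  0.0028]), 0.92)]
scene fluid [(array([ 0.7772, -0.0275,  0.0012]), 0.94)]
scene well_tray [(array([0.7534, 0.1251, 0.0021]), 0.64)]
scene ball_standard [(array([ 0.751 , -0.1557,  0.0015]), 0.91)]
side knob_center [(array([0.4993, 0.2105, 0.0698]), 0.72)]
side plug_center [(array([ 0.4642, -0.0185,  0.0328]), 0.62)]
side plug_stand [(array([ 0.4603, -0.0117,  0.0032]), 0.95)]
side fluid [(array([ 0.7794, -0.0222,  0.0032]), 0.57)]
side well_tray [(array([ 0.7547,  0.1204, -0.0012]), 0.64)]
side ball_standard [(array([ 0.7488, -0.1586,  0.0022]), 0.93)]
wrist knob_center [(array([0.4984, 0.2088, 0.0722]), 0.81)]
wrist plug_center [(array([ 0.464 , -0.0158,  0.0303]), 0.88)]
wrist plug_stand [(array([ 4.638e-01, -1.860e-02,  1.000e-04]), 0.55)]
wrist fluid [(array([ 7.794e-01, -2.140e-02,  2.000e-04]), 0.59)]
wrist well_tray [(array([ 0.7543,  0.1269, -0.0021]), 0.82)]
wrist ball_standard []
```

View pics/w18.png

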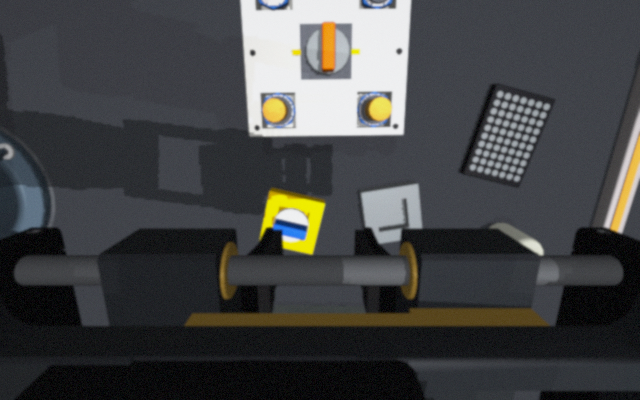

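View pics/s18z.png

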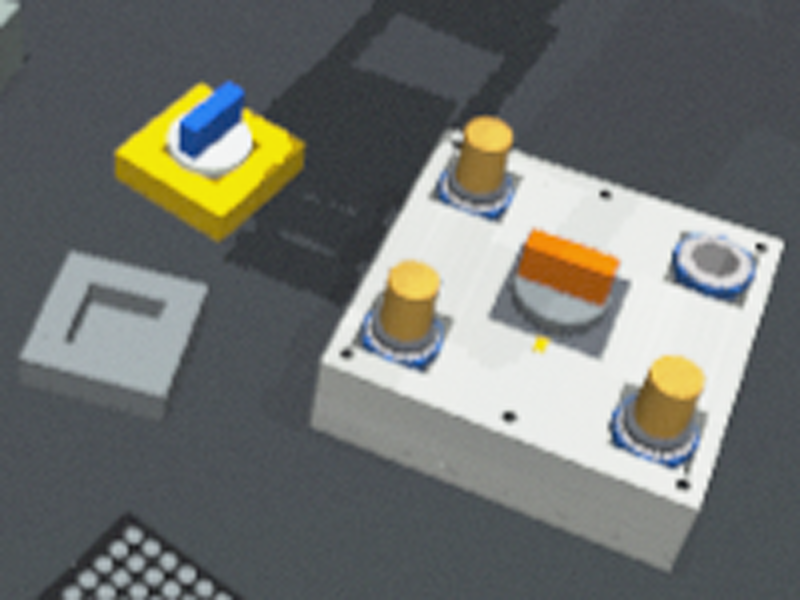

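View pics/d18z.png

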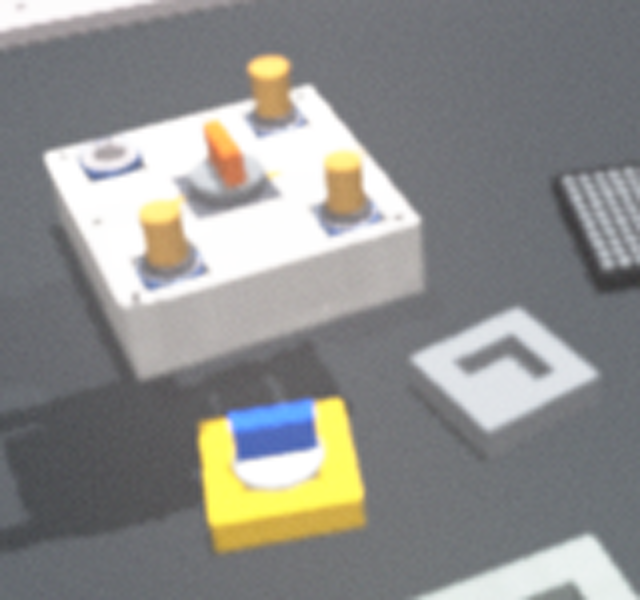

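The knob is home with its bar square to the yellow marks, all three posts are flush, the plug is in its stand, and the bystanders haven't moved. I'll hand in.

```bash
python3 -c "
from rig import *
print(hand_in())"
```

```text
the job is handed in; nothing more can be done
None
```

I finished the pallet set-up and handed it in at about 43 s of the 210 s allowed; `hand_in` gives no verdict.

**What I did**
- **Plug:** I lifted it out and parked it in the yellow stand.
- **Posts:** Three were present. Each went into its own socket and was pressed to a hard stop, with 21–27 N measured at the end.
- **Knob:** I fitted it after all three posts were locked. I pushed it in to about 11.6 N, turned it a quarter clockwise, and it rose 5.5 mm and then held against a 9 N pull.

**Last checks**
- **Posts:** All three stood upright with their sleeve rims flush. I judged this by eye and by the hard stops; I took no separate sleeve reading.
- **Knob:** The camera networks put its centre 14–17 mm above the pallet, within about 4 mm of my estimate of the mount axis. That is close to the 4 mm limit, but their own error is about 4 mm. The bar looked square to the yellow marks.
- **Plug:** It sat flat in its stand, within about 3 mm of centre by the scene and wrist cameras. The side camera read about 8 mm, which is at the limit and also within its error.
- **Bystanders:** The bottle, well tray and ball standard had not moved beyond measurement error. The gripper was clear of everything.

**Disagreement with the text:** The plug was described as locked with its bar along the pallet's y. I found its bar along x, in line with the entry slots, and it lifted out under its own weight. It needed no push or turn, so I did not do that step.

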